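# Clear the spanner and hold the terminal-box cover for screwing

### The job

The router's open terminal box needs its cover offered up so that a colleague can start the screws. First hang the spanner that lies across the box by its eye on the hook of the tool stand; then pick up the cover plate by its handle and hold it level about 15 mm above the box, not touching it, yellow end over yellow end, with all four holes straight over the threaded holes. Finish while holding it still there, with the spanner still hanging; leave the tub, the tape roll and the offcut where they are.

Things in the scene. Friction and masses are not known exactly. Their poses are not given: they have to be found in the camera images.
- box: open orange terminal box, fixed, 130 (x) x 210 (y) x 60 mm high (rim top); origin: centre of underside, z up. Opening 110 (x) x 154 mm (y), parts inside stay below 38 mm. Four 7 mm threaded holes in the broad end rims. The +y end, with the wide-set holes, has a yellow rim stripe and yellow outer face. Yaw within 15 degrees of the robot's axes.
- cover: loose aluminium plate, 130 (x) x 210 (y) x 5 mm, about 0.42 kg, flat on the bench beside the box; origin: centre of underside, z up. Four 13 mm holes in the box's pattern; yellow stripe beside the wide-set holes at the +y end. Central black bar handle along x: 80 mm long, 14 wide (y), 16 tall, bar centre 38 mm above the underside; posts at x = +-34 mm. Yaw within 18 degrees.
- spanner: loose flat steel spanner, 8 mm thick, about 0.14 kg, lying across the open box on its rim. Origin: centre of its round eye, on the underside; x points from jaw to eye (within 26 degrees of robot's +x; eye on the far side). Eye 38 mm outside, hole 22 mm; shank 14 mm wide, from x = -19 to -119 mm; open jaw 34 mm wide, ending at x = -152 mm.
- spanner_eye (a point): centre of the spanner's eye hole, at half its thickness
- stand: fixed tool stand on the other side of the box from the cover: dark base 120 x 100 x 12 mm, dark 16 mm post, upturned hook of 8 mm blue bar, red tip. Origin on the bench below the hook; x (within 18 degrees of robot's +x) points from hook to post, whose axis is at x = 75 mm. The bar leaves the post 260 mm up, bends down at x = 30 to the valley, then up to the tip: a narrow U.
- hook_valley (a point): lowest point of the hook on the bar's axis, 215 mm above the bench, x = 3 mm in the stand. A spanner lowered level with its eye over the tip, shank pointing away from the post, underside about 10 mm above this point, swings down and hangs when released.
- hook_tip (a point): the hook's topmost point, 253 mm above the bench, at x = -10 mm in the stand
- screw_tub: loose blue plastic bowl, 76 mm wide, 35 mm high; bystander beyond the box; origin at the centre of its underside
- tape_roll: loose yellow roll, 90 mm wide, 24 mm high; bystander beyond the box; origin at the centre of its underside
- offcut: loose wooden offcut 50 x 120 x 18 mm; bystander beyond the box; origin at the centre of its underside
- box_hole0 (a point): mouth of the box's threaded hole on the rim top, +x of the wide-set pair at the yellow end: (+48, +91) mm in the box, 60 mm up
- cover_hole0 (a point): centre of the cover's hole at the underside, +x of the wide-set pair at the yellow end: (+48, +91) mm in the cover
- box_hole1 (a point): mouth of the box's threaded hole on the rim top, -x of the wide-set pair at the yellow end: (-48, +91) mm in the box, 60 mm up
- cover_hole1 (a point): centre of the cover's hole at the underside, -x of the wide-set pair at the yellow end: (-48, +91) mm in the cover
- box_hole2 (a point): mouth of the box's threaded hole on the rim top, +x of the close-set pair at the plain end: (+26, -91) mm in the box, 60 mm up
- cover_hole2 (a point): centre of the cover's hole at the underside, +x of the close-set pair at the plain end: (+26, -91) mm in the cover
- box_hole3 (a point): mouth of the box's threaded hole on the rim top, -x of the close-set pair at the plain end: (-26, -91) mm in the box, 60 mm up
- cover_hole3 (a point): centre of the cover's hole at the underside, -x of the close-set pair at the plain end: (-26, -91) mm in the cover
Not all that is in view belongs to the job. There is more than one size of the spanner; the one meant has the size given above.

How it is judged:
On the way:
1. the spanner hangs by its eye on the hook, let go (distance between spanner_eye and hook_valley below 0.025 m and angle between spanner's own x axis and vertical below 0.35 rad and contact force between the fingers and spanner below 0.1 N), for 0.3 s.
At the end, for the whole second after the job is handed in: Spanner hangs free: eye within 25 mm of the valley, within 20 degrees of upright. Cover gripped, still, level within 4 degrees, touching neither box nor spanner; each hole 5 to 25 mm above the rim and within 4 mm sideways of its own threaded hole, yellow over yellow (all of step 1 and horizontal distance between cover_hole0 and box_hole0 below 0.004 m and z of cover_hole0 in the frame of box_hole0 between 0.005 and 0.025 m and horizontal distance between cover_hole1 and box_hole1 below 0.004 m and z of cover_hole1 in the frame of box_hole1 between 0.005 and 0.025 m and horizontal distance between cover_hole2 and box_hole2 below 0.004 m and z of cover_hole2 in the frame of box_hole2 between 0.005 and 0.025 m and horizontal distance between cover_hole3 and box_hole3 below 0.004 m and z of cover_hole3 in the frame of box_hole3 between 0.005 and 0.025 m and angle between cover's own z axis and vertical below 0.07 rad and linear speed of cover below 0.02 m/s and contact force between the fingers and cover above 1 N and contact force between cover and box below 0.1 N and contact force between cover and spanner below 0.1 N); the arm keeps its last pose, push and grip.
It fails at once if the screw tub is moved by more than 30 mm (distance of screw_tub from where it was at the start of the episode above 0.03 m).
It fails at once if the tape roll is moved by more than 30 mm (distance of tape_roll from where it was at the start of the episode above 0.03 m).
It fails at once if the offcut is moved by more than 30 mm (distance of offcut from where it was at the start of the episode above 0.03 m).
It also fails if it takes over 64 s, if anything falls off the work surface, if the arm or the gripper's body presses on something with over 40 N, if the wrist force passes 120 N, or if a joint passes its speed limit or range.

### The arm

A 7-joint arm with a two-finger parallel gripper is mounted at the origin on the work surface. World frame = base frame: x ahead of the robot, y to its left, z up, the work surface at z = 0. Lengths are in m, angles in rad, forces in N, time in s.
With the tool pointing down it reaches from about 0.35 to 0.9 m from the base axis. Payload 7.2 kg.
Tool frame: the origin (TCP) lies on the centre line of the jaws, within the pads' length; the fingertips stand 19 mm ahead of it and the grasp point (between the pads) is the TCP; z points along the fingers, x is the direction in which the jaws open and shut, and the axes are right-handed (so a half turn about z gives the same grasp; the last joint's range is limited). The gripper opens to 88 mm and grips with 3 to 60 N. Pads are 20 mm wide; open, the fingers measure 115 mm over their backs; the gripper's body (75 mm by 178 mm) begins 61 mm behind the grasp point.
Start: joints at [-0.068, 0.411, -0.013, 1.596, 0.006, 1.134, -0.082], TCP at [0.625, -0, 0.204] pointing down, gripper open.
Joint ranges: [-2.95, 2.95], [-0.29, 1.99], [-1.47, 1.44], [0.14, 2.54], [-1.03, 4.17], [0.13, 1.85], [-2.86, 2.86]. Speed limits (rad/s): [2.39, 2.39, 3.01, 3.01, 3.14, 3.14, 3.14].

### API

Orientations are given as a 3x3 rotation matrix whose columns are the frame's x, y, z axes.
In Python, from station import ctrl gives the robot as it stands.
- The arm moves only by the tool jog_arm, never from a script. Its argument "plan" is a list of rows, each a list of 3 entries, a list of its own where there are three numbers: the shift along the tool's x, y, z in mm, then the turn, a rotation vector about the tool's x, y, z in rad, then the closure, from 0 (fully open) to 1 (shut). A call has 1 to 12 rows; each row is the pose to reach, as a shift and turn from the pose commanded when the call began, along the tool's axes at that moment; what a row does not reach only later rows make up. A row lasts 1/12 s, in which the tool goes at most 41.7 mm and 7.16 degrees, less where a joint would pass 70% of its speed; a pose out of reach is approached as far as the arm can. A call with a gripper value outside its range is refused whole. The fingers move at their own pace and stop on an object; "force" is the grip in N (left out, the last holds). Time passes only in rows, so rows that repeat a pose let the fingers close. It gives the time, the measured TCP pose, the force and the opening at its end, in the units of the state.
- ctrl.state(): the state, without advancing time (a new reading comes with each control period).
- ctrl.get_image(name): name is "scene" or "side" or "wrist"; returns a dict with "pixels" (480x640x3 uint8, red, green, blue), "K" (3x3 intrinsics, pixels), "extrinsics" (4x4, takes a point from camera to world coordinates). Camera axes: x right, y down, z forward; pixel columns grow to the right and rows downward; lengths in m; the calibration is good to about 2 mm. A picture is of the moment at which its call begins. There is no depth.
- ctrl.sign_off(): hands the job in, once; it reports no verdict.
Trained networks look in a picture, given as the dict that the camera call returned (one of the last four; its "shot" number tells which), for a name from the list of things; names that differ only in an ending like _2 or _b are one class to them, and where a whole thing is asked for, a point or a joint stands for the part that bears it (a point fixed in the world has none). Each returns a list of dicts, best first, with "conf" (0 to 1); they miss things now and then, are a little off and sometimes report something else, mostly with a low value. They report only what shows in the picture. A call takes as long as a camera call. They do not tell look-alikes from the thing itself.
- ctrl.cut_out(label, picture): "mask" (480x640 bool, what is visible of it) and "location" ([column, row] in pixels, amid what is visible of it).
The state is a dict: "t": time; "joint_positions": joint angles; "joint_velocities": joint speeds; "joint_torque": joint torques, N m; "eef_pos": TCP position; "orientation": TCP orientation; "wrist_force": force on the tool from outside, world axes, zero at the start; "wrist_torque": the same for the moment, N m; "finger_gap": finger opening in m.
Only numpy, scipy, OpenCV 4.12 (cv2) and the standard library are available. Lean on these libraries where they do the work, as an engineer would, in place of code of your own. Each camera call takes 0.05 s, during which the arm holds its last target.

## Working session

There is one attempt and no reset: what is moved stays moved. The work goes in short steps, Python scripts to look and compute and a tool call to move; the robot and the scene stay as the last step left them, time stands still between calls to the robot, and variables do not carry over. Pictures are saved under pics/ and viewed, and the job is handed in when it is done.

Besides the shell and the picture viewer there is one more tool, called after "Call:" in YAML: its name, and indented under it one key for each argument. jog_arm: Moves the arm, as the interface text tells. Its arguments: {"type":"object","properties":{"plan":{"type":"array","items":{"type":"array"}},"force":{"type":"number"}},"required":["plan"]}

```bash
ls; mkdir -p pics; cat > h.py <<'E'
import numpy as np, cv2
from station import ctrl
def ray(im,uv):
    K=np.array(im["K"]);E=np.array(im["extrinsics"])
    d=E[:3,:3]@np.linalg.solve(K,[uv[0],uv[1],1.]);return E[:3,3],d
def onz(im,uv,z):
    o,d=ray(im,uv);return o+d*(z-o[2])/d[2]
def proj(im,p):
    K=np.array(im["K"]);E=np.array(im["extrinsics"])
    c=E[:3,:3].T@(np.asarray(p,float)-E[:3,3]);q=K@c;return q[:2]/q[2]
def save(im,n):cv2.imwrite(f"pics/{n}.png",np.ascontiguousarray(im["pixels"][:,:,::-1]))
E
python3 - <<'E'
from h import *
s=ctrl.state();print(s)
for n in ["scene","side","wrist"]:
    im=ctrl.get_image(n);save(im,n+"0");print(n,np.round(im["K"],1).tolist(),np.round(im["extrinsics"],3).tolist())
    np.savez(f"{n}0.npz",pixels=im["pixels"],K=im["K"],extrinsics=im["extrinsics"])
    for l in ["box","cover","spanner","spanner_eye","stand","hook_tip","hook_valley","box_hole0","cover_hole0"]:
        r=ctrl.cut_out(l,im);print(l,[(round(x["conf"],2),np.round(x["location"]).tolist(),int(x["mask"].sum())) for x in r[:3]])
E
```

```text
pics
{'t': 0.0, 'joint_positions': array([-0.068207  ,  0.41190057, -0.01272798,  1.59703205,  0.00559062,
        1.13429917, -0.08223514]), 'joint_velocities': array([-5.39999160e-04,  1.31558948e-04, -1.93386541e-03,  5.14576629e-04,
       -6.05101758e-05, -1.55919157e-03,  4.39701527e-04]), 'joint_torque': array([-2.92756195e-04, -5.87956166e+01,  6.41712137e-01, -2.91074431e+01,
       -5.37758670e-02,  1.83686998e-02,  1.53371734e-04]), 'eef_pos': array([ 6.24466411e-01, -2.71175522e-05,  2.03213508e-01]), 'orientation': array([[ 9.99998719e-01,  7.16879681e-06, -1.60062699e-03],
       [ 7.01049971e-06, -9.99999995e-01, -9.89025178e-05],
       [-1.60062769e-03,  9.88911700e-05, -9.99998714e-01]]), 'wrist_force': array([-0.78284488, -0.4245518 , -0.94934253]), 'wrist_torque': array([0.07694999, 0.04090389, 0.01025485]), 'finger_gap': 0.08791281329440649}
scene [[448.8, 0.0, 322.9], [0.0, 448.8, 238.8], [0.0, 0.0, 1.0]] [[-0.385, 0.524, -0.76, 1.299], [0.923, 0.24, -0.302, 0.294], [0.024, -0.817, -0.576, 0.752], [0.0, 0.0, 0.0, 1.0]]
box [(0.6, [339.0, 284.0], 4470)]
cover [(0
[... 1215 characters left out ...]
)]
cover_hole0 [(0.68, [242.0, 236.0], 2446)]
wrist [[382.0, 0.0, 318.7], [0.0, 382.0, 237.8], [0.0, 0.0, 1.0]] [[1.0, 0.001, -0.0, 0.625], [0.001, -0.955, -0.295, 0.082], [-0.0, 0.295, -0.955, 0.384], [0.0, 0.0, 0.0, 1.0]]
box [(0.98, [189.0, 170.0], 33273), (0.74, [466.0, 28.0], 2464)]
cover [(0.19, [292.0, 444.0], 4915)]
spanner [(0.9, [187.0, 222.0], 4437), (0.58, [129.0, 352.0], 47), (0.44, [191.0, 169.0], 33702)]
spanner_eye [(0.55, [186.0, 218.0], 4231), (0.51, [129.0, 349.0], 30)]
stand [(0.91, [291.0, 445.0], 4863), (0.5, [189.0, 172.0], 33967)]
hook_tip [(0.75, [294.0, 443.0], 5100)]
hook_valley [(0.57, [291.0, 444.0], 5110)]
box_hole0 [(0.95, [187.0, 170.0], 34126)]
cover_hole0 []
```

View pics/scene0.png

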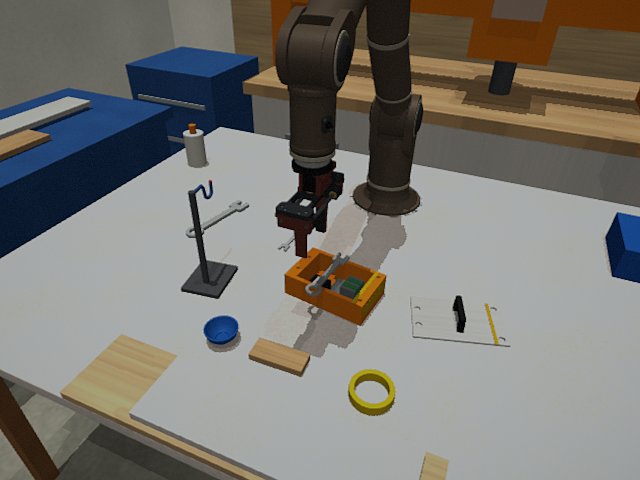

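View pics/side0.png

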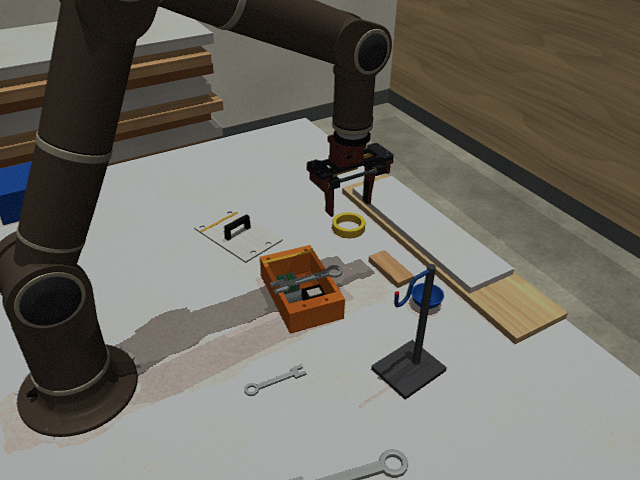

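View pics/wrist0.png

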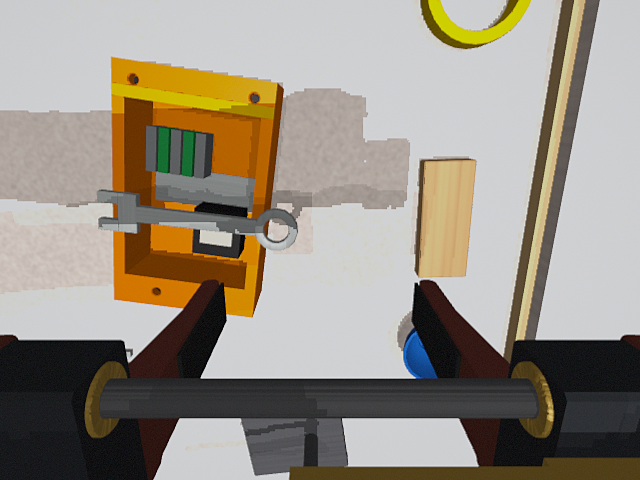

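The scene shows three spanners. In the side view the one on the box is at (303,278), a small one lies on the bench at (276,383), and a large one at (374,472). The one across the box fits the description. I'll enlarge it and check its size.

```bash
python3 - <<'E'
from h import *
def ld(n):
    z=np.load(n+"0.npz");return {k:z[k] for k in z}
w=ld("wrist");s=ld("scene");d=ld("side")
c=cv2.resize(w["pixels"][45:325,85:310],None,fx=2.6,fy=2.1,interpolation=cv2.INTER_CUBIC)
c=cv2.resize(w["pixels"][45:325,85:310],None,fx=2.1,fy=2.1,interpolation=cv2.INTER_CUBIC)
a=cv2.resize(s["pixels"][170:300,170:270],None,fx=3,fy=3,interpolation=cv2.INTER_CUBIC)
b=cv2.resize(d["pixels"][255:400,360:450],None,fx=3,fy=3,interpolation=cv2.INTER_CUBIC)
cv2.imwrite("pics/cw.png",c[:,:,::-1])
H=max(a.shape[0],b.shape[0]);o=np.zeros((H,a.shape[1]+b.shape[1],3),np.uint8);o[:a.shape[0],:a.shape[1]]=a;o[:b.shape[0],a.shape[1]:]=b
cv2.imwrite("pics/cs.png",o[:,:,::-1])
e=cv2.resize(s["pixels"][285:355,400:520],None,fx=4,fy=4,interpolation=cv2.INTER_CUBIC)
f=cv2.resize(d["pixels"][200:270,185:290],None,fx=4,fy=4,interpolation=cv2.INTER_CUBIC)
cv2.imwrite("pics/cc.png",np.vstack([e,np.pad(f,((0,0),(0,60),(0,0)))])[:,:,::-1])
for n,uv in dict(h1=(133,79),h0=(254,97),h3=(156,291),eye=(277,228)).items(): print(n,onz(w,uv,.06 if n!="eye" else .068))
print(onz(w,(100,208),.068))
E
```

```text
h1 [0.47855805 0.11230126 0.06      ]
h0 [0.57317398 0.09904304 0.06      ]
h3 [ 0.47385002 -0.07023727  0.06      ]
eye [ 0.58900301 -0.00717936  0.068     ]
[0.43978638 0.01028048 0.068     ]
```

View pics/cw.png

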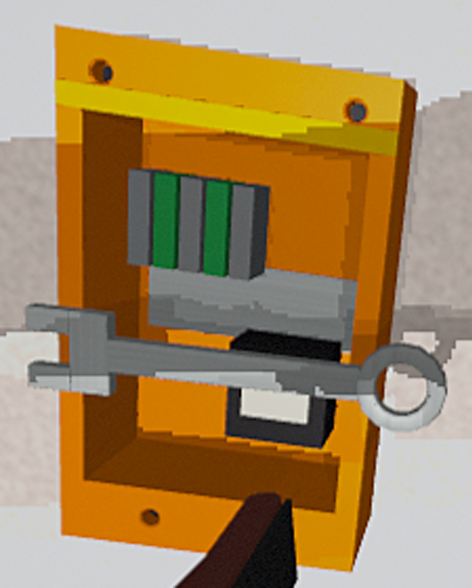

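View pics/cs.png

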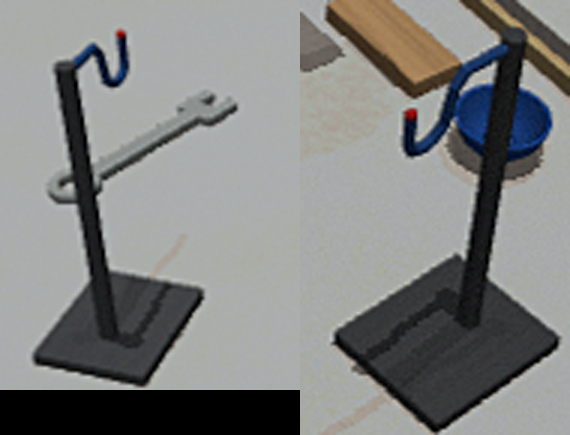

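View pics/cc.png

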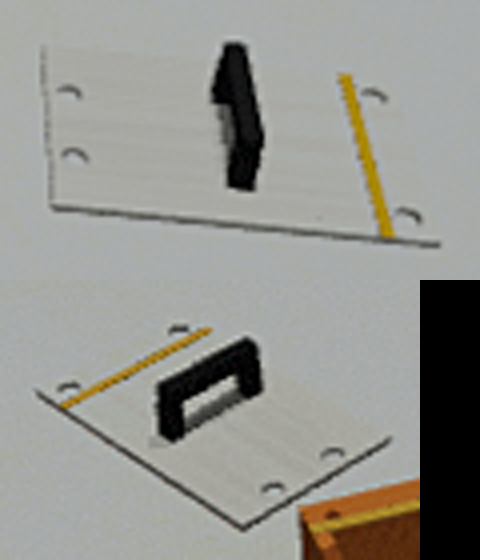

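```bash
cat >> h.py <<'E'
def ld(n):
    z=np.load(n+".npz");return {k:z[k] for k in z}
def tri(obs):
    A=[];b=[]
    for im,uv in obs:
        o,d=ray(im,uv);d=d/np.linalg.norm(d);P=np.eye(3)-np.outer(d,d);A.append(P);b.append(P@o)
    x=np.linalg.lstsq(np.vstack(A),np.hstack(b),rcond=None)[0]
    return x,[np.round(proj(im,x)-uv,1).tolist() for im,uv in obs]
from scipy.optimize import least_squares
def fit(obs,x0,prior=None):
    # obs: (im, local xyz, uv); pose x,y,yaw on z=0
    def T(q,p):
        c,s=np.cos(q[2]),np.sin(q[2]);return np.array([q[0]+c*p[0]-s*p[1],q[1]+s*p[0]+c*p[1],p[2]])
    r=least_squares(lambda q:np.hstack([proj(im,T(q,p))-uv for im,p,uv in obs]),x0,x_scale=[.01,.01,.05])
    return r.x,np.round(r.fun.reshape(-1,2),1)
E
python3 - <<'E'
from h import *
w=ld("wrist0");s=ld("scene0");d=ld("side0")
t=lambda x,y:(170+x/3-.33,170+y/3-.33)
u=lambda x,y:(360+(x-300)/3-.33,255+y/3-.33)
print("tip",tri([(s,t(120,32)),(d,u(411,112))]))
print("val",tri([(s,t(114,80)),(d,u(419,150))]))
print("ptop",tri([(s,t(65,66)),(d,u(514,36))]))
for z,pts in((.012,[(35,357),(117,272),(203,292),(143,384)]),):
    print("scene base",[np.round(onz(s,t(*p),z)[:2],3).tolist() for p in pts])
print("side base",[np.round(onz(d,u(*p),.012)[:2],3).tolist() for p in [(335,340),(457,258),(557,340),(435,430)]])
# box: crop coords fx 2.1 offset 85,45
k=lambda x,y:(85+x/2.1-.26,45+y/2.1-.26)
ob=[(w,(-.048,.091,.06),k(102,71)),(w,(.048,.091,.06),k(356,112)),(w,(-.026,-.091,.06),k(150,517)),(w,(-.065,.105,.06),k(56,26)),(w,(.065,.105,.06),k(408,82)),(w,(-.065,-.105,.06),k(62,536)),(w,(.065,-.105,.06),k(353,571))]
print("box",fit(ob,[.52,.015,-.13]))
# spanner eye centre & jaw tips
print("eye",onz(w,k(403,388),.066),"jaw",onz(w,k(27,318),.068),onz(w,k(30,378),.068))
e=lambda x,y:(400+x/4-.4,285+y/4-.4)
f=lambda x,y:(185+x/4-.4,200+(y-280)/4-.4)
oc=[(s,(-.065,-.105,.003),e(43,45)),(s,(.065,-.105,.002),e(52,209)),(s,(.065,.105,.002),e(440,245)),
(d,(.065,-.105,.002),f(390,438)),(d,(-.065,-.105,.002),f(243,528)),(d,(-.065,.105,.002),f(38,392))]
print("cover",fit(oc,[.55,.3,0]),[np.round(onz(o[0],o[2],.002),3)[:2].tolist() for o in oc])
E
```

```text
tip (array([ 0.53079157, -0.30115744,  0.25210204]), [[-0.1, 0.0], [-0.1, -0.0]])
val (array([ 0.54278686, -0.30159918,  0.21575577]), [[0.7, -0.2], [0.9, 0.3]])
ptop (array([ 0.61450855, -0.28946711,  0.26698384]), [[-0.2, 0.0], [-0.3, -0.1]])
scene base [[0.662, -0.328], [0.541, -0.332], [0.534, -0.248], [0.654, -0.23]]
side base [[0.526, -0.258], [0.645, -0.239], [0.658, -0.334], [0.539, -0.352]]
box (array([ 0.51315551,  0.01522184, -0.14653788]), array([[ 0.2,  0.5],
       [ 0.7,  0. ],
       [ 0.3,  0.8],
       [ 0. , -0.8],
       [-0.8, -1. ],
       [-0.2, -0.3],
       [-0.2,  1.3]]))
eye [ 0.58842575 -0.009092    0.066     ] jaw [0.43947728 0.02041626 0.068     ] [ 0.43648229 -0.00439088  0.068     ]
cover (array([0.48518434, 0.31185423, 0.28362608]), array([[-0.3,  1.3],
       [ 0.2,  0.1],
       [-0.2,  0.7],
       [-0.1,  0.7],
       [-0.5,  0.5],
       [-0.6,  0.5]])) [[0.446, 0.192], [0.577, 0.229], [0.516, 0.431], [0.579, 0.232], [0.454, 0.194], [0.396, 0.396]]
```

Call:
jog_arm:
  plan:
    - [[-106,1,53],[0,0,-1.457],0]
    - [[-106,1,53],[0,0,-1.457],0]
    - [[-106,1,53],[0,0,-1.457],0]
    - [[-106,1,53],[0,0,-1.457],0]
    - [[-106,1,53],[0,0,-1.457],0]
    - [[-106,1,53],[0,0,-1.457],0]
    - [[-106,1,53],[0,0,-1.457],0]
    - [[-106,1,53],[0,0,-1.457],0]
    - [[-106,1,53],[0,0,-1.457],0]
    - [[-106,1,53],[0,0,-1.457],0]
    - [[-106,1,53],[0,0,-1.457],0]
    - [[-106,1,53],[0,0,-1.457],0]
  force: 40

```text
t: 2.5
eef_pos: [0.5191, -0.001, 0.1512]
orientation: [[0.107, 0.994, 0.0], [0.994, -0.107, 0.0], [0.0, 0.0, -1.0]]
wrist_force: [-0.1, 0.5, 0.5]
finger_gap: 0.0881
```

Call:
jog_arm:
  plan:
    - [[0,0,0],[0,0,0],0]
    - [[0,0,0],[0,0,0],0]
    - [[0,0,0],[0,0,0],0]

```text
t: 2.75
eef_pos: [0.5191, -0.0011, 0.1511]
orientation: [[0.117, 0.993, 0.0], [0.993, -0.117, 0.0], [0.0, 0.0, -1.0]]
wrist_force: [-0.4, -0.5, -0.4]
finger_gap: 0.0878
```

```bash
python3 - <<'E'
from h import *
im=ctrl.get_image("wrist");save(im,"w1");np.savez("w1.npz",**{k:im[k] for k in("pixels","K","extrinsics")})
s=ctrl.state();print(s["t"],s["eef_pos"],s["orientation"].round(4).tolist(),s["joint_positions"].round(2))
for n,p in dict(eye=(.5884,-.0091,.068),mid=(.5185,-.001,.068),jaw=(.438,.008,.068)).items(): print(n,proj(im,p).round(1))
E
```

```text
2.8 [ 0.51904732 -0.0010494   0.1510978 ] [[0.116, 0.9932, 0.0001], [0.9932, -0.116, -0.0], [-0.0, 0.0001, -1.0]] [ 0.15  0.31 -0.3   1.9   0.11  0.95  1.26]
eye [318.3 324.2]
mid [318.2 237.5]
jaw [317.5 119.9]
```

View pics/w1.png

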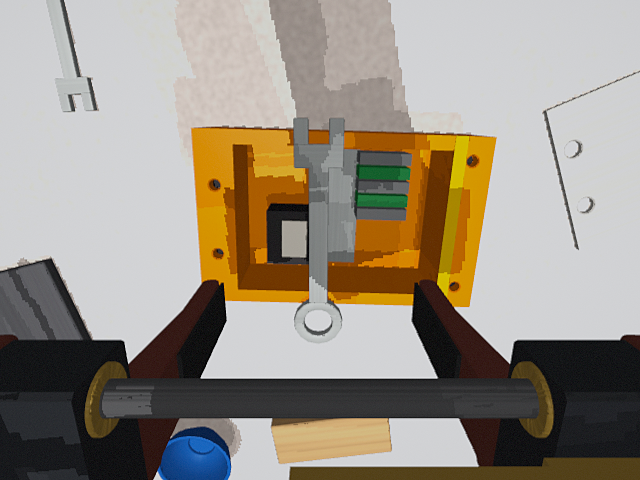

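The spanner on the box lies straight between the jaws: eye at (318,321), jaw opening at (318,125). It is about 152 mm long, so it is the right size. The left finger would pass close to the box's end wall, so I'll half close before going down.

Call:
jog_arm:
  plan:
    - [[0,0,0],[0,0,0],0.5]
    - [[0,0,20],[0,0,0],0.5]
    - [[0,0,30],[0,0,0],0.5]
    - [[0,0,40],[0,0,0],0.5]
    - [[0,0,60],[0,0,0],0.5]
    - [[0,0,75],[0,0,0],0.5]
    - [[0,0,85],[0,0,0],0.5]
    - [[0,0,85],[0,0,0],0.5]
    - [[0,0,85],[0,0,0],1]
    - [[0,0,85],[0,0,0],1]
    - [[0,0,85],[0,0,0],1]
    - [[0,0,85],[0,0,0],1]

```text
t: 3.8
eef_pos: [0.5196, -0.001, 0.0669]
orientation: [[0.114, 0.994, 0.001], [0.994, -0.114, -0.0], [0.0, 0.001, -1.0]]
wrist_force: [-0.2, 0.2, 0.6]
finger_gap: 0.0208
```

Call:
jog_arm:
  plan:
    - [[0,0,0],[0,0,0],1]
    - [[0,0,0],[0,0,0],1]
    - [[0,0,0],[0,0,0],1]
    - [[0,0,0],[0,0,0],1]

```text
t: 4.13
eef_pos: [0.5191, -0.001, 0.0662]
orientation: [[0.114, 0.994, 0.0], [0.994, -0.114, -0.0], [0.0, 0.0, -1.0]]
wrist_force: [0.3, -0.2, 0.4]
finger_gap: 0.0002
```

```bash
python3 - <<'E'
from h import *
w=ld("w1")
c=cv2.resize(w["pixels"][110:345,180:510],None,fx=2.3,fy=2.3,interpolation=cv2.INTER_CUBIC)
cv2.imwrite("pics/cw1.png",c[:,:,::-1])
E
```

```text
(no output)
```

View pics/cw1.png

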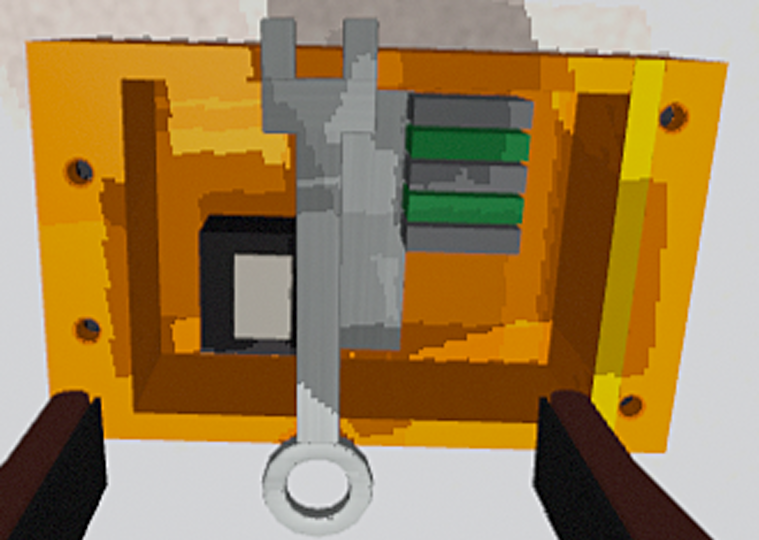

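The gap is 0, so nothing is in the grip. I'll look.

```bash
python3 - <<'E'
from h import *
o=[]
for n in ["wrist","side","scene"]:
    im=ctrl.get_image(n);save(im,n+"2");o.append(im["pixels"])
a=cv2.resize(o[1][220:350,220:370],(540,468),interpolation=cv2.INTER_CUBIC);cv2.imwrite("pics/s2.png",a[:,:,::-1])
E
```

```text
(no output)
```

View pics/wrist2.png

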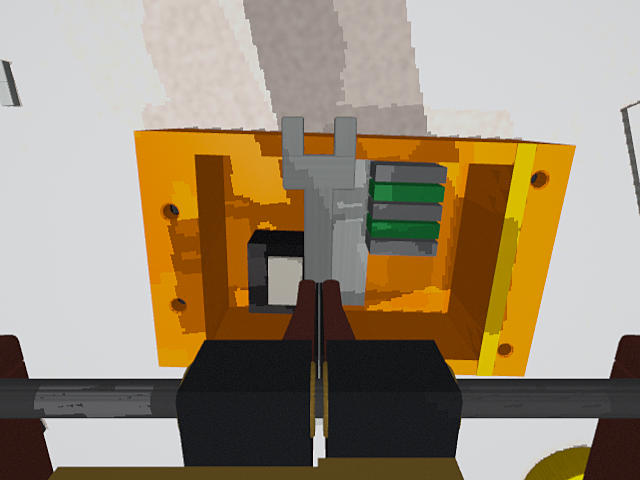

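View pics/s2.png

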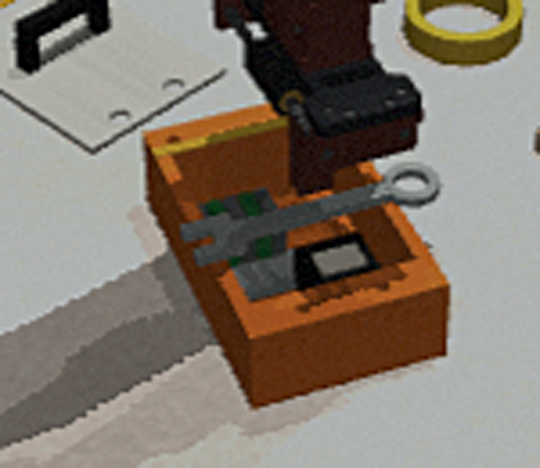

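```bash
python3 - <<'E'
from h import *
s=ctrl.state();p=s["eef_pos"];z=s["orientation"][:,2];print(p,s["finger_gap"])
for n in ["wrist","side","scene"]:
    im=ctrl.get_image(n);np.savez(n+"2.npz",**{k:im[k] for k in("pixels","K","extrinsics")})
    print(n,"tcp",proj(im,p).round(1),"tip",proj(im,p+.019*z).round(1), "eye", proj(im,(.5884,-.0091,.064)).round(1),np.round(im["extrinsics"],3)[:3,3])
im=ld("side2")
print("side crop tip",(proj(im,p+.019*z)-[220,220])*3.6)
o=ld("scene2")["pixels"][230:330,270:400];cv2.imwrite("pics/sc2.png",cv2.resize(o,None,fx=5,fy=5,interpolation=cv2.INTER_CUBIC)[:,:,::-1])
E
```

```text
[ 0.51899236 -0.00101314  0.06605876] 0.0006531081991397331
wrist tcp [317.9 286. ] tip [318. 272.] eye [317.7 396.6] [0.438 0.009 0.246]
side tcp [306.  277.8] tip [306. 284.] eye [333.8 270.7] [ 0.009 -0.897  0.952]
scene tcp [327.8 272.5] tip [327.5 278.6] eye [313.1 289.9] [1.299 0.294 0.752]
side crop tip [309.67576381 230.5793011 ]
```

View pics/sc2.png

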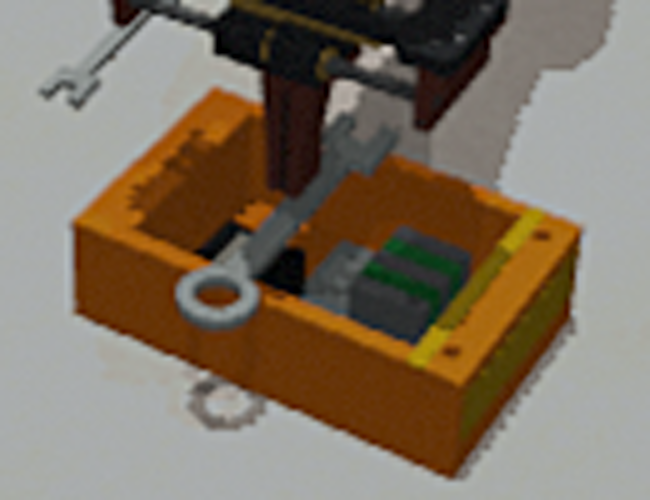

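```bash
python3 - <<'E'
from h import *
s=ld("scene0");d=ld("side0")
p=np.array([.6245,0,.2032])
for im,n in((s,"scene"),(d,"side")):
    for y in(-.01,.01):
        for x in(-.044,.044):
            print(n,x,y,"tip19",proj(im,p+[x,y,-.019]).round(1),"tip-13",proj(im,p+[x,y,.013]).round(1))
a=cv2.resize(s["pixels"][170:270,260:360],None,fx=4.5,fy=4.5,interpolation=cv2.INTER_CUBIC)
b=cv2.resize(d["pixels"][140:240,300:400],None,fx=4.5,fy=4.5,interpolation=cv2.INTER_CUBIC)
cv2.imwrite("pics/f0.png",np.hstack([a,b])[:,:800,::-1])
E
```

```text
scene -0.044 -0.01 tip19 [314.8 245.5] tip-13 [315.  233.2]
scene 0.044 -0.01 tip19 [297.2 269.1] tip-13 [297.1 256.4]
scene -0.044 0.01 tip19 [323.3 247.8] tip-13 [323.7 235.5]
scene 0.044 0.01 tip19 [306.4 271.7] tip-13 [306.4 258.9]
side -0.044 -0.01 tip19 [332.4 230. ] tip-13 [332.8 218. ]
side 0.044 -0.01 tip19 [365.7 218.6] tip-13 [366.5 206.8]
side -0.044 0.01 tip19 [327.7 225.4] tip-13 [328.  213.5]
side 0.044 0.01 tip19 [360.7 214.2] tip-13 [361.5 202.5]
```

View pics/f0.png

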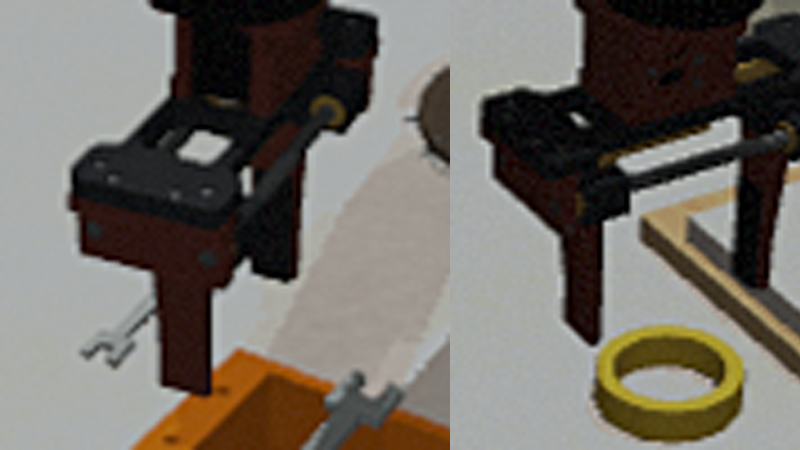

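Both fixed cameras put the fingertips about 16 mm behind the reported TCP, where the data sheet says 19 mm ahead. The true grasp point is therefore about 35 mm short of what is reported, and the fingers closed above the spanner. I'll reopen, go 35 mm lower and grip.

Call:
jog_arm:
  plan:
    - [[0,0,0],[0,0,0],0.5]
    - [[0,0,0],[0,0,0],0.5]
    - [[0,0,0],[0,0,0],0.5]
    - [[0,0,0],[0,0,0],0.5]
    - [[0,0,0],[0,0,0],0.5]
    - [[0,0,12],[0,0,0],0.5]
    - [[0,0,24],[0,0,0],0.5]
    - [[0,0,35],[0,0,0],0.5]
    - [[0,0,35],[0,0,0],0.5]
    - [[0,0,35],[0,0,0],1]
    - [[0,0,35],[0,0,0],1]
    - [[0,0,35],[0,0,0],1]

```text
t: 5.43
eef_pos: [0.5195, -0.001, 0.0316]
orientation: [[0.114, 0.994, 0.001], [0.994, -0.114, 0.0], [0.0, 0.001, -1.0]]
wrist_force: [-0.1, 0.2, -0.6]
finger_gap: 0.0275
```

Call:
jog_arm:
  plan:
    - [[0,0,0],[0,0,0],1]
    - [[0,0,0],[0,0,0],1]
    - [[0,0,0],[0,0,0],1]
    - [[0,0,0],[0,0,0],1]

```text
t: 5.77
eef_pos: [0.5193, -0.001, 0.0315]
orientation: [[0.114, 0.994, 0.001], [0.994, -0.114, -0.0], [0.0, 0.001, -1.0]]
wrist_force: [-0.7, 0.7, 4.9]
finger_gap: 0.0137
```

```bash
python3 - <<'E'
from h import *
w=ld("w1")
k=lambda x,y:(180+x/2.3-.28,110+y/2.3-.28)
w0=ld("wrist0");k0=lambda x,y:(85+x/2.1-.26,45+y/2.1-.26)
# holes in w1: h3? plain end left: upper (80,171) is -x, lower (88,330) +x ; yellow: (673,117) -x, (631,406) +x
ob1=[(w,(-.026,-.091,.06),k(80,172)),(w,(.026,-.091,.06),k(88,331)),(w,(-.048,.091,.06),k(673,117)),(w,(.048,.091,.06),k(631,406))]
ob0=[(w0,(-.048,.091,.06),k0(102,71)),(w0,(.048,.091,.06),k0(356,112)),(w0,(-.026,-.091,.06),k0(150,517))]
print(fit(ob1,[.51,.015,-.14]));print(fit(ob0,[.51,.015,-.14]));print(fit(ob1+ob0,[.51,.015,-.14]))
s=ctrl.state();print(s["t"],s["finger_gap"],s["eef_pos"],s["wrist_force"])
E
```

```text
(array([ 0.51201983,  0.01575584, -0.14413903]), array([[-0.7,  0.2],
       [-0.5, -0.1],
       [ 0.6, -0. ],
       [ 0.6,  0.3]]))
(array([ 0.51281361,  0.01554277, -0.14755098]), array([[-0.2,  0. ],
       [ 0.4, -0.3],
       [-0.3,  0.5]]))
(array([ 0.51234729,  0.01566321, -0.14621338]), array([[-0.6,  0.4],
       [-0.6,  0. ],
       [ 0.5,  0.7],
       [ 0.3,  0.9],
       [-0.9, -0.1],
       [-0.3, -0.6],
       [-0.6,  0.4]]))
5.7667 0.013687847780135598 [ 0.51933405 -0.00104926  0.03149951] [-0.67189584  0.67916347  4.8810993 ]
```

Call:
jog_arm:
  plan:
    - [[0,0,-5],[0,0,0],1]
    - [[0,0,-15],[0,0,0],1]
    - [[0,0,-35],[0,0,0],1]
    - [[0,0,-60],[0,0,0],1]
    - [[0,0,-85],[0,0,0],1]
    - [[0,0,-110],[0,0,0],1]
    - [[0,0,-135],[0,0,0],1]
    - [[0,0,-160],[0,0,0],1]
    - [[0,0,-185],[0,0,0],1]
    - [[0,0,-205],[0,0,0],1]
    - [[0,0,-217],[0,0,0],1]
    - [[0,0,-222],[0,0,0],1]
  force: 50

```text
t: 6.77
eef_pos: [0.5196, -0.0008, 0.2559]
orientation: [[0.113, 0.994, 0.004], [0.994, -0.113, 0.0], [0.0, 0.004, -1.0]]
wrist_force: [1.1, -0.2, -0.4]
finger_gap: 0.0133
```

Call:
jog_arm:
  plan:
    - [[-10,-1,0],[0,0,-0.01],1]
    - [[-30,-2,0],[0,0,-0.03],1]
    - [[-60,-4,0],[0,0,-0.06],1]
    - [[-95,-6,0],[0,0,-0.09],1]
    - [[-130,-8,0],[0,0,-0.12],1]
    - [[-165,-11,0],[0,0,-0.15],1]
    - [[-200,-13,0],[0,0,-0.18],1]
    - [[-235,-15,0],[0,0,-0.21],1]
    - [[-265,-17,0],[0,0,-0.235],1]
    - [[-280,-18,0],[0,0,-0.25],1]
    - [[-290,-20,0],[0,0,-0.263],1]
    - [[-290,-20,0],[0,0,-0.263],1]

```text
t: 7.77
eef_pos: [0.4645, -0.2894, 0.2524]
orientation: [[-0.145, 0.989, -0.002], [0.989, 0.145, -0.0], [0.0, -0.002, -1.0]]
wrist_force: [0.8, -0.0, -0.4]
finger_gap: 0.0136
```

```bash
python3 - <<'E'
from h import *
im=ctrl.get_image("wrist");save(im,"w3");np.savez("w3.npz",**{k:im[k] for k in("pixels","K","extrinsics")})
im=ctrl.get_image("side");save(im,"d3");np.savez("d3.npz",**{k:im[k] for k in("pixels","K","extrinsics")})
s=ctrl.state();print(s["t"],s["eef_pos"],s["orientation"].round(4).tolist(),s["finger_gap"],s["wrist_force"])
E
```

```text
7.8667 [ 0.46590342 -0.2863002   0.2526714 ] [[-0.1478, 0.989, -0.0007], [0.989, 0.1478, 0.0009], [0.001, -0.0005, -1.0]] 0.01343879517246801 [ 0.65179281  0.77984019 -1.2693862 ]
```

View pics/w3.png

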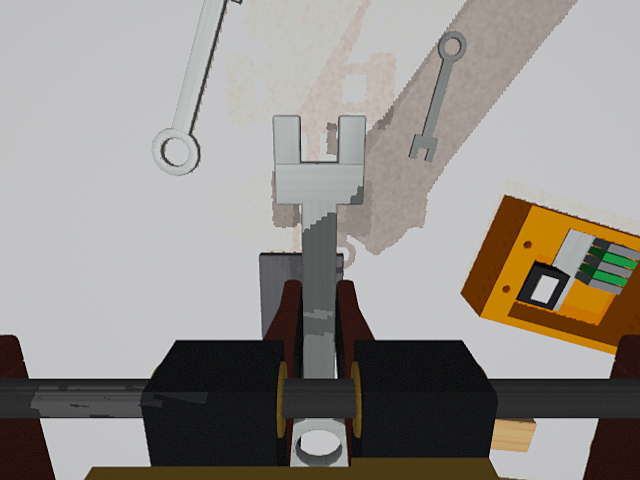

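View pics/d3.png

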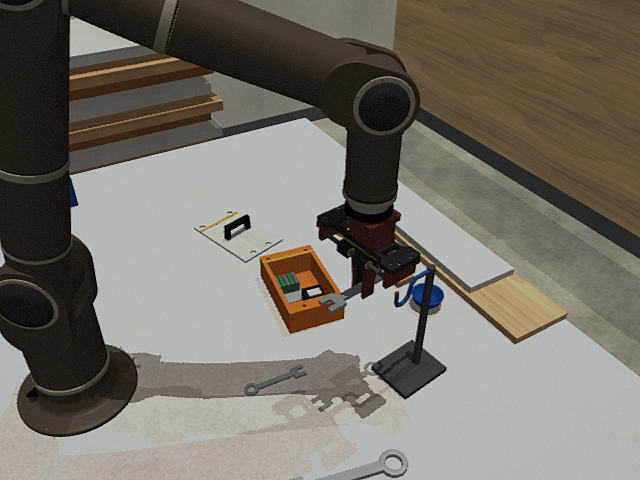

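```bash
python3 - <<'E'
from h import *
w=ld("w3")
c=cv2.resize(w["pixels"][385:475,260:380],None,fx=5,fy=5,interpolation=cv2.INTER_CUBIC);cv2.imwrite("pics/c3.png",c[:,:,::-1])
for z in(.28,.284,.289,.294):
    e=onz(w,(320,441),z);j=(onz(w,(286,116),z)+onz(w,(352,116),z))/2
    print(z,e.round(4),j.round(4),np.linalg.norm(e-j).round(4),"jaww",np.linalg.norm(onz(w,(273,160),z)-onz(w,(365,160),z)).round(4))
d=ld("d3")
c=cv2.resize(d["pixels"][250:330,310:450],None,fx=5,fy=5,interpolation=cv2.INTER_CUBIC);cv2.imwrite("pics/c3d.png",c[:,:,::-1])
E
```

```text
0.28 [ 0.5354 -0.2778  0.28  ] [ 0.3825 -0.3009  0.28  ] 0.1547 jaww 0.0362
0.284 [ 0.5315 -0.2784  0.284 ] [ 0.3825 -0.3009  0.284 ] 0.1506 jaww 0.0353
0.289 [ 0.5265 -0.2792  0.289 ] [ 0.3826 -0.3009  0.289 ] 0.1456 jaww 0.0341
0.294 [ 0.5216 -0.2799  0.294 ] [ 0.3827 -0.3009  0.294 ] 0.1405 jaww 0.0329
```

View pics/c3.png

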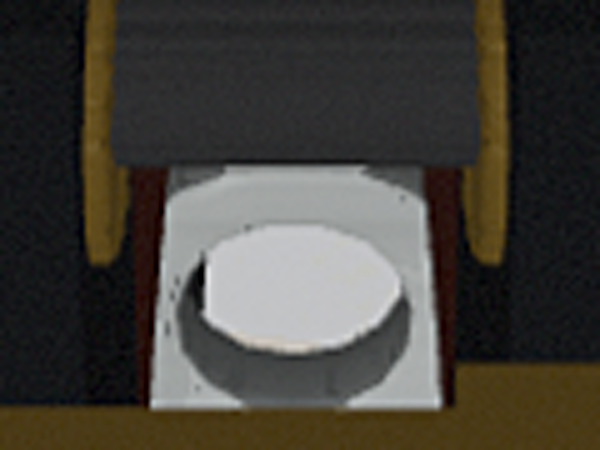

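View pics/c3d.png

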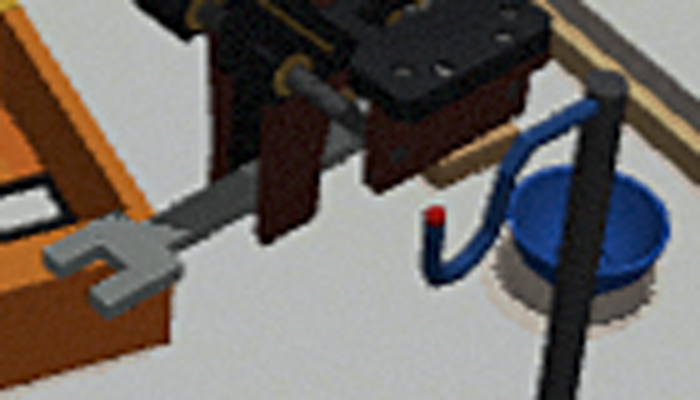

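```bash
python3 - <<'E'
from h import *
w=ld("w3");s=ctrl.state();R=s["orientation"];p=s["eef_pos"]
e=onz(w,(318.9,448.3),.289);j=(onz(w,(286,116),.289)+onz(w,(352,116),.289))/2
print(e,j,np.linalg.norm(e-j),np.degrees(np.arctan2(*(e-j)[[1,0]])),np.degrees(np.arctan2(R[1,1],R[0,1])), R.T@(e-p))
a=np.radians(8.5);ax=np.array([np.cos(a),np.sin(a)])
tip=np.array([.5308,-.3012]);print("err world",tip+0.0005*ax-e[:2], "tool",R.T@np.append(tip+.0005*ax-e[:2],0))
E
```

```text
[ 0.53086774 -0.2790373   0.289     ] [ 0.38259933 -0.30089934  0.289     ] 0.14987150855383566 8.387771569253507 8.50203867763793 [-0.00238424  0.06530478 -0.03636592]
err world [ 0.00042677 -0.02208879] tool [-2.19091357e-02 -2.84362957e-03 -2.09512319e-05]
```

Call:
jog_arm:
  plan:
    - [[-8,-2,0],[0,0,0],1]
    - [[-16,-3,0],[0,0,0],1]
    - [[-24,-5,0],[0,0,0],1]
    - [[-24,-5,0],[0,0,0],1]
    - [[-24,-5,0],[0,0,0],1]
    - [[-24,-5,0],[0,0,0],1]

```text
t: 8.37
eef_pos: [0.4649, -0.3111, 0.2529]
orientation: [[-0.149, 0.989, -0.0], [0.989, 0.149, 0.0], [0.0, -0.0, -1.0]]
wrist_force: [-0.2, -0.2, -1.0]
finger_gap: 0.013
```

```bash
python3 - <<'E'
from h import *
o=[]
for n,b in(("wrist",(385,475,260,380)),("side",(240,330,330,450)),("scene",(150,250,160,280))):
    im=ctrl.get_image(n);np.savez(n+"4.npz",**{k:im[k] for k in("pixels","K","extrinsics")})
    o.append(cv2.resize(im["pixels"][b[0]:b[1],b[2]:b[3]],(400,300),interpolation=cv2.INTER_CUBIC))
cv2.imwrite("pics/c4.png",np.vstack([np.hstack(o[:2]),np.hstack([o[2],o[2]*0])])[:,:,::-1])
s=ctrl.state();print(s["t"],s["eef_pos"],s["orientation"].round(4).tolist(),s["finger_gap"])
E
```

```text
8.5167 [ 0.46494515 -0.31091423  0.25306818] [[-0.1492, 0.9888, 0.0001], [0.9888, 0.1492, 0.0002], [0.0002, 0.0001, -1.0]] 0.01355809011024586
```

View pics/c4.png

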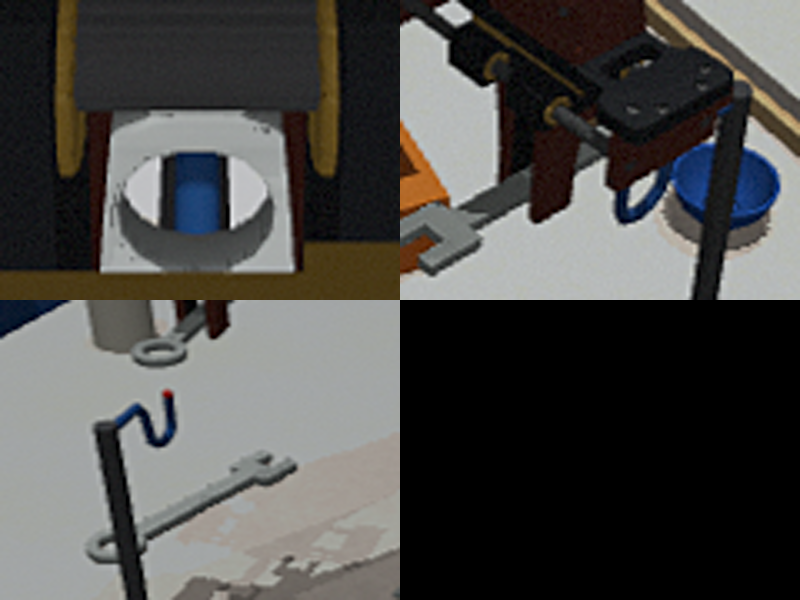

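```bash
python3 - <<'E'
from h import *
s=ld("scene4")
sc=lambda x,y:(160+x/3.333-.35,150+(y-300)/3-.33)
print("tip pred",proj(s,(.5308,-.3012,.2515)),sc(168,394))
print("eye",onz(s,sc(160,350),.2855), "tip at z",onz(s,sc(168,394),.2515))
w=ld("wrist4")
print("wrist eye",onz(w,(260+196/3.333,385+ (210)/3.333-.3),.2893))
E
```

```text
tip pred [209.59655366 180.58620557] (210.05504050405042, 181.00333333333333)
eye [ 0.52634174 -0.30464446  0.2855    ] tip at z [ 0.53208406 -0.29905874  0.2515    ]
wrist eye [ 0.53121829 -0.30058629  0.2893    ]
```

Side to side the hook bar shows centred in the eye hole (196 against 198 in the crop). Along the spanner, the scene view puts the eye within a few mm of the tip. Lowering.

Call:
jog_arm:
  plan:
    - [[0,0,5],[0,0,0],1]
    - [[0,0,11],[0,0,0],1]
    - [[0,0,17],[0,0,0],1]
    - [[0,0,23],[0,0,0],1]
    - [[0,0,29],[0,0,0],1]
    - [[0,0,35],[0,0,0],1]
    - [[0,0,41],[0,0,0],1]
    - [[0,0,45],[0,0,0],1]
    - [[0,0,45],[0,0,0],1]

```text
t: 9.27
eef_pos: [0.4644, -0.3111, 0.2069]
orientation: [[-0.149, 0.989, -0.001], [0.989, 0.149, 0.001], [0.001, -0.001, -1.0]]
wrist_force: [-1.0, -0.3, -1.7]
finger_gap: 0.0135
```

```bash
python3 - <<'E'
from h import *
o=[]
for n,b in(("wrist",(385,475,260,380)),("side",(240,330,330,450)),("scene",(150,225,160,260))):
    im=ctrl.get_image(n);np.savez(n+"5.npz",**{k:im[k] for k in("pixels","K","extrinsics")})
    o.append(cv2.resize(im["pixels"][b[0]:b[1],b[2]:b[3]],(400,300),interpolation=cv2.INTER_CUBIC))
cv2.imwrite("pics/c5.png",np.vstack([np.hstack(o[:2]),np.hstack([o[2],o[2]*0])])[:,:,::-1])
s=ctrl.state();print(s["t"],s["eef_pos"],s["wrist_force"],s["finger_gap"])
E
```

```text
9.4167 [ 0.46496172 -0.31140783  0.20825184] [ 0.25176227  0.50067023 -0.86761063] 0.013660682750824125
```

View pics/c5.png

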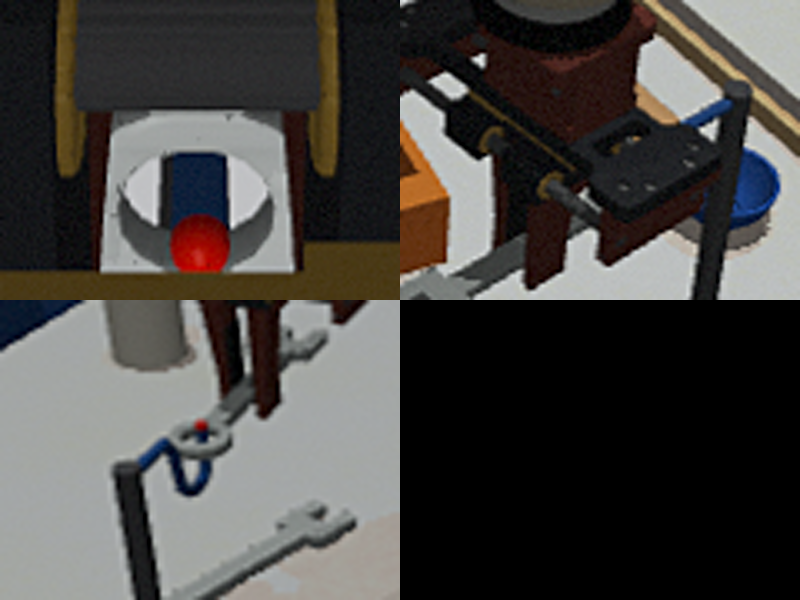

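Call:
jog_arm:
  plan:
    - [[0,0,4],[0,0,0],1]
    - [[0,0,8],[0,0,0],1]
    - [[0,0,12],[0,0,0],1]
    - [[0,0,12],[0,0,0],1]
    - [[0,0,12],[0,0,0],1]

```text
t: 9.83
eef_pos: [0.4646, -0.3112, 0.1957]
orientation: [[-0.149, 0.989, -0.001], [0.989, 0.149, 0.0], [0.0, -0.001, -1.0]]
wrist_force: [0.4, -0.1, -1.1]
finger_gap: 0.0136
```

```bash
python3 - <<'E'
from h import *
o=[]
for n,b in(("wrist",(385,475,260,380)),("scene",(150,225,160,260))):
    im=ctrl.get_image(n)
    o.append(cv2.resize(im["pixels"][b[0]:b[1],b[2]:b[3]],(400,300),interpolation=cv2.INTER_CUBIC))
cv2.imwrite("pics/c6.png",np.hstack(o)[:,:,::-1])
s=ctrl.state();print(s["t"],s["eef_pos"],s["wrist_force"],s["finger_gap"])
w=ld("wrist5");print(onz(w,(260+200/3.333,385+243/3.333),.250))
E
```

```text
9.9333 [ 0.46488261 -0.31136348  0.19609533] [ 0.36613626  0.50141978 -0.94432873] 0.013500949111432277
[ 0.52946767 -0.30024686  0.25      ]
```

View pics/c6.png

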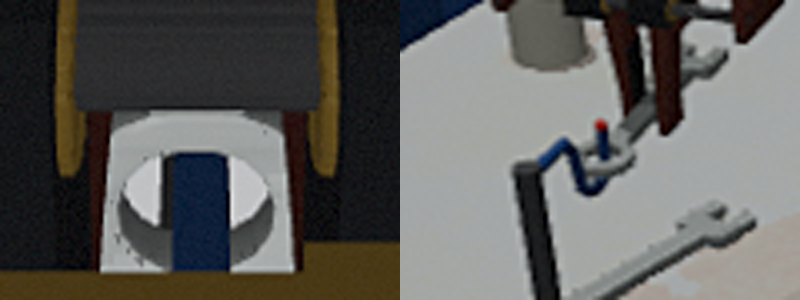

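Call:
jog_arm:
  plan:
    - [[0,0,0],[0,0,0],0.4]
    - [[0,0,0],[0,0,0],0.4]
    - [[0,0,0],[0,0,0],0.4]
    - [[0,0,0],[0,0,0],0.4]
    - [[0,0,0],[0,0,0],0.4]
    - [[0,0,0],[0,0,0],0.4]
    - [[0,0,0],[0,0,0],0.4]
    - [[0,0,0],[0,0,0],0.4]
    - [[0,0,0],[0,0,0],0.4]
    - [[0,0,0],[0,0,0],0.4]
    - [[0,0,0],[0,0,0],0.4]
    - [[0,0,0],[0,0,0],0.4]

```text
t: 10.93
eef_pos: [0.4649, -0.3113, 0.1961]
orientation: [[-0.149, 0.989, 0.0], [0.989, 0.149, -0.0], [-0.0, 0.0, -1.0]]
wrist_force: [1.0, -0.0, 0.1]
finger_gap: 0.0529
```

```bash
python3 - <<'E'
from h import *
o=[]
for n,b in(("side",(240,420,330,570)),("scene",(150,300,130,330))):
    im=ctrl.get_image(n)
    o.append(cv2.resize(im["pixels"][b[0]:b[1],b[2]:b[3]],(400,300),interpolation=cv2.INTER_CUBIC))
cv2.imwrite("pics/c7.png",np.hstack(o)[:,:,::-1])
s=ctrl.state();print(s["t"],s["eef_pos"],s["wrist_force"],s["finger_gap"])
E
```

```text
11.0333 [ 0.46481563 -0.31134935  0.19602425] [ 0.33554739  0.31517242 -0.52641292] 0.05262334428076977
```

View pics/c7.png

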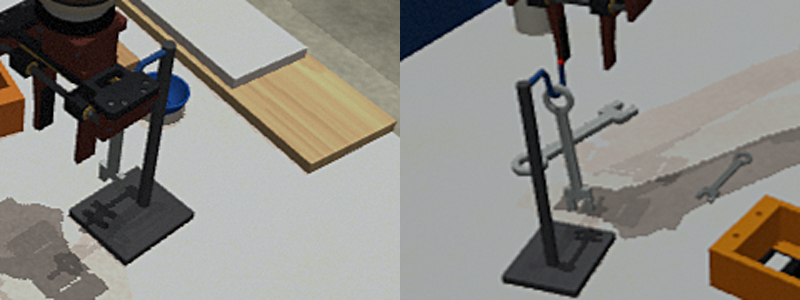

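Seen from the scene camera the spanner hangs upright on the hook (eye at crop (558,98)). Going up and over to the cover.

Call:
jog_arm:
  plan:
    - [[0,0,-25],[0,0,0],0.4]
    - [[0,0,-55],[0,0,0],0.4]
    - [[0,0,-85],[0,0,0],0.2]
    - [[0,0,-90],[0,0,0],0]
    - [[20,4,-90],[0,0,0],0]
    - [[50,9,-90],[0,0,0],0]
    - [[85,16,-90],[0,0,0],0]
    - [[122,22,-90],[0,0,0],0]
    - [[160,29,-90],[0,0,0],0]
    - [[198,36,-90],[0,0,0],0]
    - [[236,43,-90],[0,0,0],0]
    - [[274,50,-90],[0,0,0],0]

```text
t: 12.03
eef_pos: [0.4731, -0.0312, 0.2859]
orientation: [[-0.148, 0.989, 0.0], [0.989, 0.148, -0.0], [-0.0, 0.0, -1.0]]
wrist_force: [0.8, 0.9, -0.4]
finger_gap: 0.0878
```

Call:
jog_arm:
  plan:
    - [[38,7,5],[0,0,-0.01],0]
    - [[76,14,15],[0,0,-0.02],0]
    - [[114,21,25],[0,0,-0.04],0]
    - [[152,28,40],[0,0,-0.06],0]
    - [[190,35,55],[0,0,-0.08],0]
    - [[228,42,70],[0,0,-0.1],0]
    - [[264,48,85],[0,0,-0.12],0]
    - [[296,55,98],[0,0,-0.134],0]
    - [[322,60,106],[0,0,-0.134],0]
    - [[339,63,110],[0,0,-0.134],0]
    - [[339,63,110],[0,0,-0.134],0]
    - [[339,63,110],[0,0,-0.134],0]

```text
t: 13.03
eef_pos: [0.4847, 0.3122, 0.1752]
orientation: [[-0.281, 0.96, -0.001], [0.96, 0.281, -0.0], [-0.0, -0.001, -1.0]]
wrist_force: [0.1, -0.5, -0.9]
finger_gap: 0.0879
```

Call:
jog_arm:
  plan:
    - [[0,0,0],[0,0,0],0]
    - [[0,0,0],[0,0,0],0]
    - [[0,0,0],[0,0,0],0]

```text
t: 13.28
eef_pos: [0.4861, 0.3103, 0.1765]
orientation: [[-0.278, 0.961, 0.001], [0.961, 0.278, -0.0], [-0.001, 0.001, -1.0]]
wrist_force: [0.4, 0.1, -0.4]
finger_gap: 0.0881
```

```bash
python3 - <<'E'
from h import *
im=ctrl.get_image("wrist");save(im,"w8");np.savez("w8.npz",**{k:im[k] for k in("pixels","K","extrinsics")})
s=ctrl.state();print(s["t"],s["eef_pos"],s["orientation"].round(4).tolist(),s["finger_gap"],s["joint_positions"].round(2))
def T(p,q=(.4852,.3119,.2836)):
    c,n=np.cos(q[2]),np.sin(q[2]);return(q[0]+c*p[0]-n*p[1],q[1]+n*p[0]+c*p[1],p[2])
for p in[(.048,.091,.005),(-.048,.091,.005),(.026,-.091,.005),(-.026,-.091,.005),(.04,0,.046),(-.04,0,.046)]:print(p,proj(im,T(p)).round(1))
for n in("side","scene"):
    im=ctrl.get_image(n);save(im,n+"8");np.savez(n+"8.npz",**{k:im[k] for k in("pixels","K","extrinsics")})
E
```

```text
13.3333 [0.48604641 0.31046883 0.17654462] [[-0.2777, 0.9607, 0.001], [0.9607, 0.2777, -0.0002], [-0.0004, 0.0009, -1.0]] 0.08801286149647945 [-0.25  0.41 -0.53  1.72  0.23  1.07  0.99]
(0.048, 0.091, 0.005) [413.2 257.5]
(-0.048, 0.091, 0.005) [420.8 157.8]
(0.026, -0.091, 0.005) [225.7 236.3]
(-0.026, -0.091, 0.005) [221.5 182.4]
(0.04, 0, 0.046) [320.4 265.3]
(-0.04, 0, 0.046) [320.4 172.9]
```

View pics/w8.png

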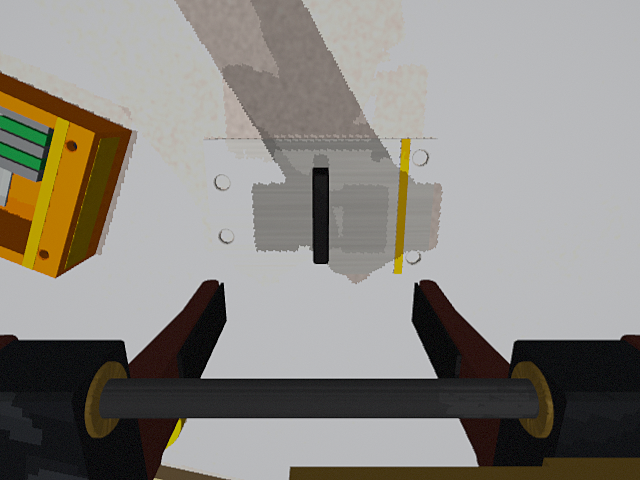

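View pics/side8.png

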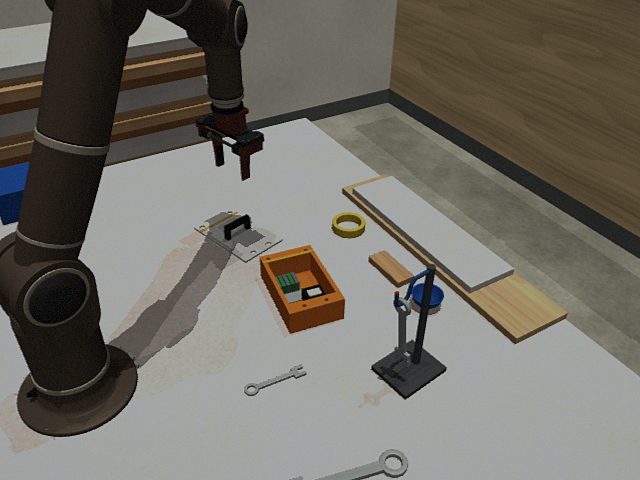

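The holes fall within a pixel of where the fitted cover pose predicts, and the side view shows the spanner hanging at (402,330). Descending on the handle.

Call:
jog_arm:
  plan:
    - [[1,0,15],[0,0,0],0]
    - [[2,0,45],[0,0,0],0]
    - [[2,0,75],[0,0,0],0.2]
    - [[2,0,105],[0,0,0],0.2]
    - [[2,0,130],[0,0,0],0.2]
    - [[2,0,150],[0,0,0],0.2]
    - [[2,0,162],[0,0,0],0.2]
    - [[2,0,170],[0,0,0],0.2]
    - [[2,0,172],[0,0,0],0.2]
    - [[2,0,172],[0,0,0],0.2]
    - [[2,0,172],[0,0,0],0.2]

```text
t: 14.35
eef_pos: [0.4856, 0.3141, 0.0051]
orientation: [[-0.279, 0.96, 0.001], [0.96, 0.279, 0.001], [0.0, 0.002, -1.0]]
wrist_force: [-0.1, -0.0, 0.1]
finger_gap: 0.0703
```

```bash
python3 - <<'E'
from h import *
o=[]
for n,b in(("side",(180,280,180,300)),("scene",(260,360,400,520))):
    im=ctrl.get_image(n)
    o.append(cv2.resize(im["pixels"][b[0]:b[1],b[2]:b[3]],(400,333),interpolation=cv2.INTER_CUBIC))
cv2.imwrite("pics/c9.png",np.hstack(o)[:,:,::-1])
s=ctrl.state();print(s["t"],s["eef_pos"],s["wrist_force"],s["finger_gap"])
E
```

```text
14.45 [0.48566024 0.31403712 0.00527199] [-0.58490609 -0.65306845 -0.26537685] 0.0702344282051005
```

View pics/c9.png

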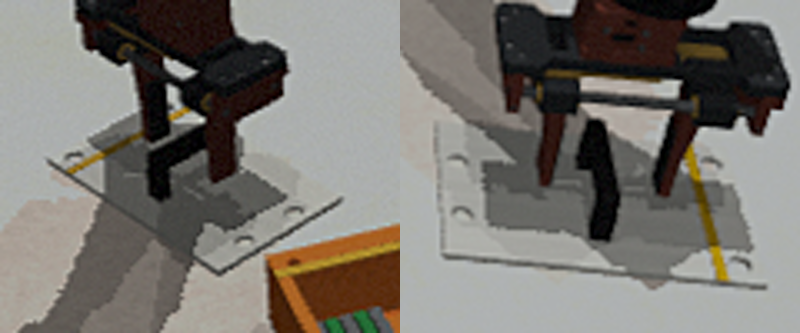

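Call:
jog_arm:
  plan:
    - [[-2,0,0],[0,0,0],0.2]
    - [[-2,0,1],[0,0,0],0.5]
    - [[-2,0,1],[0,0,0],1]
    - [[-2,0,1],[0,0,0],1]
    - [[-2,0,1],[0,0,0],1]
    - [[-2,0,1],[0,0,0],1]
    - [[-2,0,1],[0,0,0],1]
    - [[-2,0,1],[0,0,0],1]
    - [[-2,0,1],[0,0,0],1]
    - [[-2,0,1],[0,0,0],1]
    - [[-2,0,1],[0,0,0],1]
    - [[-2,0,1],[0,0,0],1]
  force: 55

```text
t: 15.45
eef_pos: [0.4854, 0.3116, 0.003]
orientation: [[-0.28, 0.96, -0.0], [0.96, 0.28, -0.0], [-0.0, -0.0, -1.0]]
wrist_force: [-0.1, 0.5, 0.7]
finger_gap: 0.0137
```

Call:
jog_arm:
  plan:
    - [[0,0,-5],[0,0,0],1]
    - [[0,0,-10],[0,0,0],1]
    - [[0,0,-25],[0,0,0],1]
    - [[0,0,-45],[0,0,0],1]
    - [[0,0,-65],[0,0,0],1]
    - [[0,0,-85],[0,0,0],1]
    - [[0,0,-105],[0,0,0],1]
    - [[0,0,-120],[0,0,0],1]
    - [[0,0,-125],[0,0,0],1]
    - [[0,0,-125],[0,0,0],1]
    - [[0,0,-125],[0,0,0],1]
    - [[0,0,-125],[0,0,0],1]

```text
t: 16.45
eef_pos: [0.4848, 0.311, 0.1269]
orientation: [[-0.279, 0.96, -0.002], [0.96, 0.279, -0.001], [-0.001, -0.002, -1.0]]
wrist_force: [-0.6, 0.8, -3.3]
finger_gap: 0.0136
```

```bash
python3 - <<'E'
from h import *
s=ctrl.state();print(s["t"],s["eef_pos"],s["orientation"].round(4).tolist(),s["wrist_force"],s["wrist_torque"],s["finger_gap"])
for n in("wrist","side","scene"):
    im=ctrl.get_image(n);save(im,n+"10");np.savez(n+"10.npz",**{k:im[k] for k in("pixels","K","extrinsics")})
    if n=="side": cv2.imwrite("pics/c10.png",cv2.resize(im["pixels"][100:260,150:350],(800,600)[:2],interpolation=cv2.INTER_CUBIC)[:,:,::-1])
s=ctrl.state();print(s["t"],s["eef_pos"])
E
```

```text
16.45 [0.48483238 0.31100943 0.12686513] [[-0.2794, 0.9602, -0.0016], [0.9602, 0.2794, -0.0011], [-0.0007, -0.0018, -1.0]] [-0.58018367  0.75466557 -3.30432473] [ 0.13924371 -0.11288613 -0.00997082] 0.013636479538478975
16.6 [0.4849274  0.31130106 0.12697612]
```

View pics/wrist10.png

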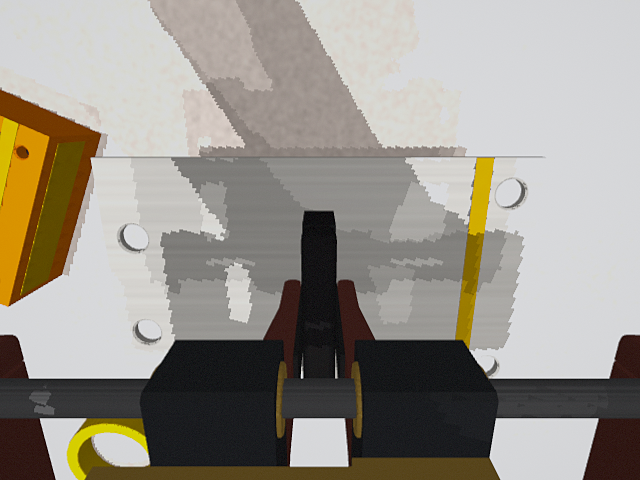

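View pics/c10.png

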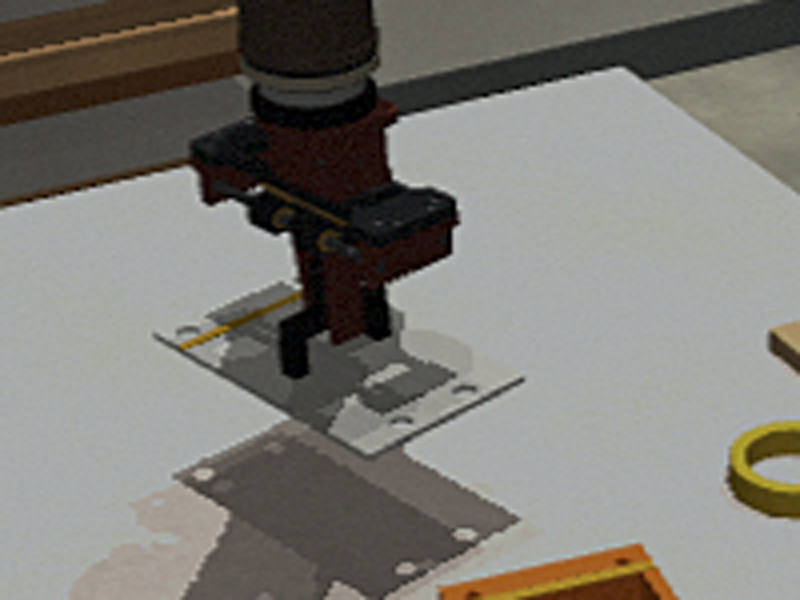

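```bash
python3 - <<'E'
from h import *
w=ld("wrist10")["pixels"]
o=[cv2.resize(w[y-25:y+25,x-25:x+25],(400,300)if 0 else(300,300),interpolation=cv2.INTER_CUBIC) for x,y in((133,237),(148,330),(511,193),(488,362))]
e=[cv2.resize(w[y-25:y+25,x-25:x+25],(300,300),interpolation=cv2.INTER_CUBIC) for x,y in((91,157),(545,157))]
b=np.zeros((600,800,3),np.uint8)
q=[cv2.resize(a,(260,260)) for a in o+e]
b[:260,:780]=np.hstack(q[:3]);b[260:520,:780]=np.hstack(q[3:]);cv2.imwrite("pics/h10.png",b[:520,:780,::-1])
E
```

```text
(no output)
```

View pics/h10.png

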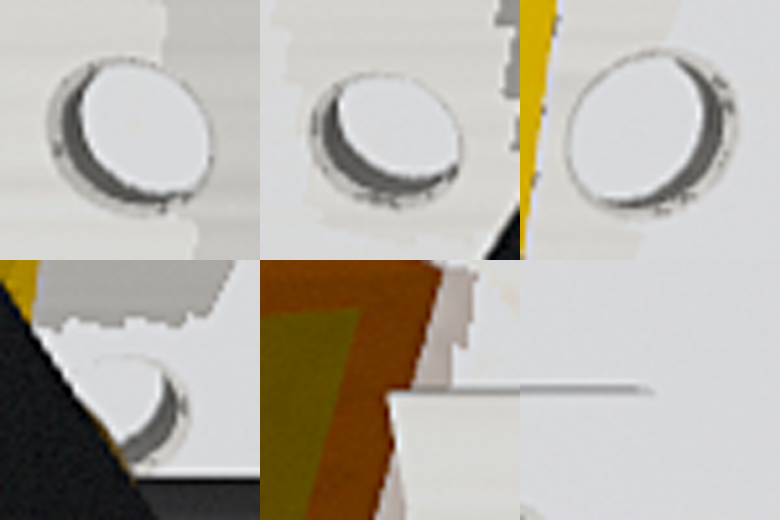

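```bash
cat > rel.py <<'E'
from h import *
from scipy.spatial.transform import Rotation as Ro
def pnp(im,P,uv,x0,sig=None):
    P=np.array(P);uv=np.array(uv)
    def f(q):
        X=P@Ro.from_rotvec(q[3:]).as_matrix().T+q[:3]
        return np.hstack([proj(im,x)-u for x,u in zip(X,uv)])
    r=least_squares(f,x0,x_scale=[.01]*3+[.05]*3);return r.x,r.fun.reshape(-1,2)
E
python3 - <<'E'
from rel import *
w=ld("wrist10")
P=[(-.026,-.091,.005),(.026,-.091,.005),(-.048,.091,.005),(.048,.091,.005),(-.065,-.105,.005),(-.065,.105,.005)]
uv=np.array([(133.2,238.2),(147.1,331.9),(511.5,193.5),(484.7,366.8),(90.6,157.6),(545.9,157.)])-.4
x,r=pnp(w,P,uv,[.485,.311,.124,0,0,.283]);print(x,r.round(1).tolist())
x4,r=pnp(w,P[:4],uv[:4],[.485,.311,.124,0,0,.283]);print(x4,r.round(1).tolist())
p=np.array([.48483,.3110,.12687]);R=np.array([[-0.2794,0.9602,-0.0016],[0.9602,0.2794,-0.0011],[-0.0007,-0.0018,-1]])
for q in(x,x4):
    Rc=Ro.from_rotvec(q[3:]).as_matrix();print("in tool",R.T@(q[:3]-p),"yaw diff deg",np.degrees(np.arctan2(Rc[1,0],Rc[0,0])-np.arctan2(R[1,1],R[0,1])),"tilt",np.degrees(np.arccos(Rc[2,2])),Rc[:2,2])
E
```

```text
[ 0.48458236  0.31133715  0.12285808 -0.00430409  0.00129277  0.28403445] [[0.0, 0.1], [0.2, 0.1], [-0.8, 0.0], [0.2, -0.0], [-0.1, -0.3], [0.5, 0.0]]
[ 0.48441521  0.31142328  0.12308564 -0.00651513  0.00479296  0.28248198] [[-0.1, -0.1], [0.1, 0.0], [-0.1, 0.2], [0.2, -0.1]]
in tool [ 0.00039573 -0.00013637  0.00401194] yaw diff deg 0.04978846934372464 tilt 0.256625033108085 [0.0006683 0.0044288]
in tool [ 0.00052498 -0.0002732   0.00378455] yaw diff deg -0.03981223312117419 tilt 0.46188196094190287 [0.00381533 0.00710123]
```

The cover sits centred on the TCP (within 0.5 mm), with matching yaw and tilt under 0.5°. Carrying it over the box.

Call:
jog_arm:
  plan:
    - [[-8,-2,0],[0,0,0.01],1]
    - [[-28,-5,0],[0,0,0.04],1]
    - [[-55,-11,0],[0,0,0.08],1]
    - [[-85,-17,0],[0,0,0.13],1]
    - [[-115,-22,0],[0,0,0.17],1]
    - [[-145,-28,0],[0,0,0.22],1]
    - [[-175,-34,0],[0,0,0.26],1]
    - [[-205,-40,0],[0,0,0.3],1]
    - [[-235,-46,0],[0,0,0.34],1]
    - [[-262,-51,0],[0,0,0.38],1]
    - [[-282,-55,0],[0,0,0.41],1]
    - [[-291,-57,0],[0,0,0.428],1]

```text
t: 17.6
eef_pos: [0.5117, 0.0121, 0.1277]
orientation: [[0.151, 0.989, -0.001], [0.989, -0.151, -0.002], [-0.002, -0.0, -1.0]]
wrist_force: [-0.2, -0.2, -2.6]
finger_gap: 0.0137
```

Call:
jog_arm:
  plan:
    - [[0,0,0],[0,0,0],1]
    - [[0,0,0],[0,0,0],1]
    - [[0,0,0],[0,0,0],1]
    - [[0,0,0],[0,0,0],1]
    - [[0,0,0],[0,0,0],1]
    - [[0,0,0],[0,0,0],1]

```text
t: 18.1
eef_pos: [0.512, 0.0174, 0.128]
orientation: [[0.142, 0.99, 0.0], [0.99, -0.142, 0.0], [0.0, -0.0, -1.0]]
wrist_force: [0.9, -0.0, -3.1]
finger_gap: 0.0135
```

```bash
python3 - <<'E'
from h import *
s=ctrl.state();R=s["orientation"];print(s["t"],s["eef_pos"],np.degrees(np.arctan2(R[1,0],R[0,0])),R[:,2].round(4),s["finger_gap"])
for n in("wrist","side","scene"):
    im=ctrl.get_image(n);save(im,n+"11");np.savez(n+"11.npz",**{k:im[k] for k in("pixels","K","extrinsics")})
E
```

```text
18.1 [0.51197892 0.01738476 0.12804503] 81.81373214203641 [ 0.e+00  3.e-04 -1.e+00] 0.013462112443403033
```

View pics/wrist11.png

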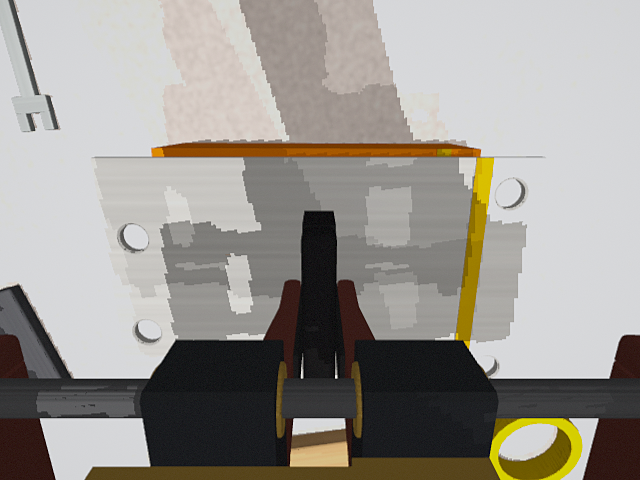

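View pics/scene11.png

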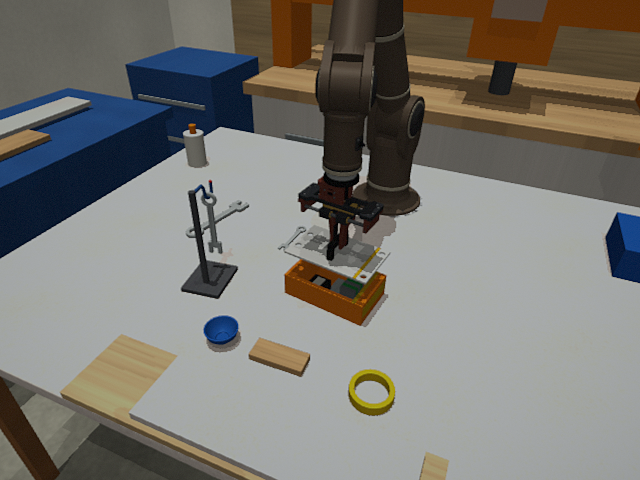

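Call:
jog_arm:
  plan:
    - [[-1,0,8],[0,0,0.003],1]
    - [[-2,0,18],[0,0,0.003],1]
    - [[-2,0,28],[0,0,0.003],1]
    - [[-2,0,38],[0,0,0.003],1]
    - [[-2,0,45],[0,0,0.003],1]
    - [[-2,0,49],[0,0,0.003],1]
    - [[-2,0,49],[0,0,0.003],1]
    - [[-2,0,49],[0,0,0.003],1]
    - [[-2,0,49],[0,0,0.003],1]
    - [[-2,0,49],[0,0,0.003],1]
    - [[-2,0,49],[0,0,0.003],1]
    - [[-2,0,49],[0,0,0.003],1]

```text
t: 19.25
eef_pos: [0.512, 0.0143, 0.0794]
orientation: [[0.147, 0.989, 0.001], [0.989, -0.147, -0.0], [0.0, 0.001, -1.0]]
wrist_force: [-0.2, 0.1, -2.3]
finger_gap: 0.0134
```

```bash
python3 - <<'E'
from h import *
s=ctrl.state();R=s["orientation"];print(s["t"],s["eef_pos"],np.degrees(np.arctan2(R[1,0],R[0,0])),R[:,2].round(4),s["finger_gap"],s["wrist_force"])
o=[]
for n,b in(("side",(220,340,240,370)),("scene",(210,330,270,400)),("wrist",None)):
    im=ctrl.get_image(n);save(im,n+"12");np.savez(n+"12.npz",**{k:im[k] for k in("pixels","K","extrinsics")})
    if b: cv2.imwrite(f"pics/{n}12c.png",cv2.resize(im["pixels"][b[0]:b[1],b[2]:b[3]],None,fx=5,fy=5,interpolation=cv2.INTER_CUBIC)[:,:,::-1])
E
```

```text
19.25 [0.51200937 0.01428022 0.07941622] 81.52734508604168 [ 8.e-04 -0.e+00 -1.e+00] 0.013351529336025358 [-0.19073223  0.08595616 -2.31822379]
```

View pics/side12c.png

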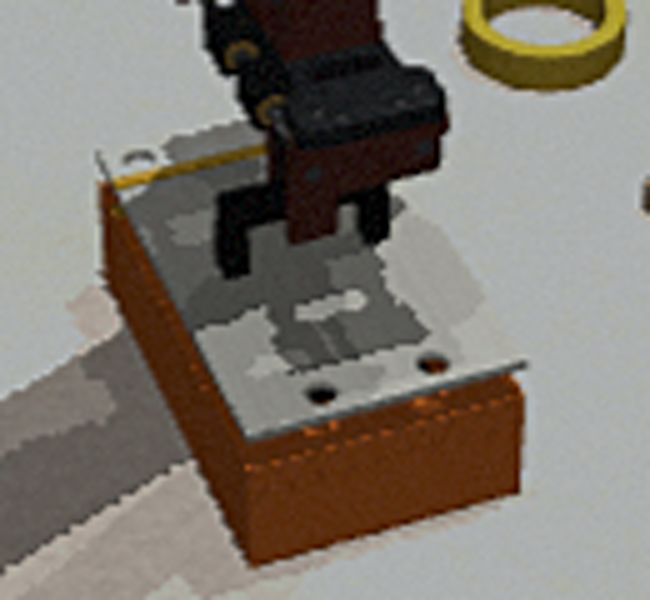

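View pics/scene12c.png

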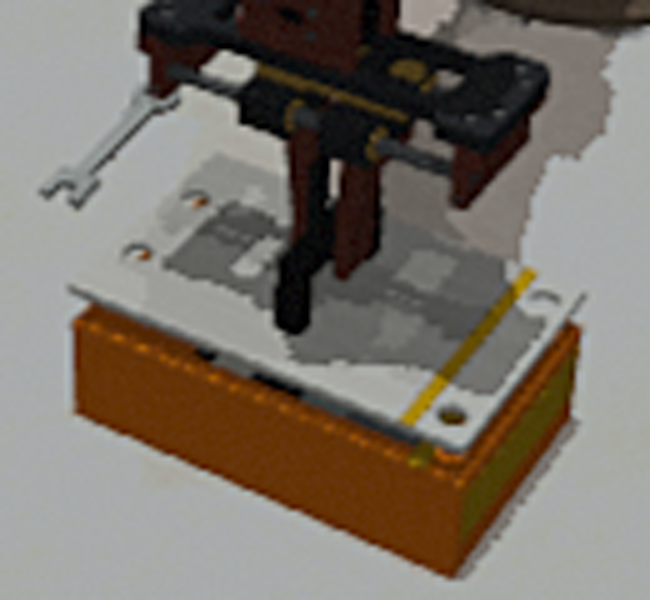

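View pics/wrist12.png

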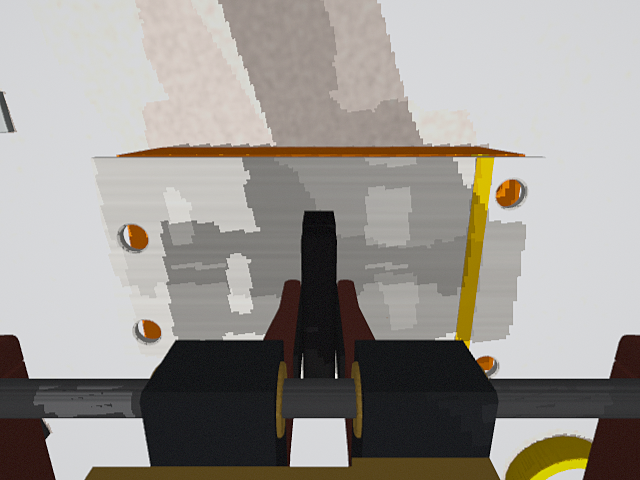

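```bash
cat > ov.py <<'E'
from h import *
import sys
B=(.5123,.0157,-.1455)
def T(p,q):
    c,n=np.cos(q[2]),np.sin(q[2]);return(q[0]+c*p[0]-n*p[1],q[1]+n*p[0]+c*p[1],p[2])
def ov(tag,eef,yaw,crops):
    t=np.radians(yaw);C=(eef[0]+.0004*np.cos(t),eef[1]+.0004*np.sin(t),np.radians(yaw-90))
    zc=eef[2]-.0038
    for n,b,f in crops:
        im=ld(n+tag);c=cv2.resize(im["pixels"][b[0]:b[1],b[2]:b[3]],None,fx=f,fy=f,interpolation=cv2.INTER_CUBIC)
        def ln(P,q,col,cl=True):
            u=np.array([((proj(im,T(p,q))-[b[2],b[0]]+.5)*f-.5) for p in P]);cv2.polylines(c,[np.round(u*8).astype(int)],cl,col,1,cv2.LINE_AA,3)
        R=[(-.065,-.105),(.065,-.105),(.065,.105),(-.065,.105)]
        for z in(0,.06): ln([(*p,z) for p in R],B,(0,0,255))
        for p in R: ln([(*p,0),(*p,.06)],B,(0,0,255),False)
        for z in(zc,zc+.005): ln([(*p,z) for p in R],C,(0,255,0))
        a=np.linspace(0,6.283,40)
        for x,y in((.048,.091),(-.048,.091),(.026,-.091),(-.026,-.091)):
            ln([(x+.0065*np.cos(k),y+.0065*np.sin(k),zc+.005) for k in a],C,(255,0,255))
            ln([(x+.0035*np.cos(k),y+.0035*np.sin(k),.06) for k in a],B,(0,255,255))
        cv2.imwrite(f"pics/ov_{n}{tag}.png",c[:,:,::-1])
E
python3 - <<'E'
from ov import *
ov("12",(.51201,.01428,.07942),81.53,[("side",(220,340,240,370),5),("scene",(210,330,270,400),5),("wrist",(130,390,70,570),1.6)])
E
```

```text
(no output)
```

View pics/ov_side12.png

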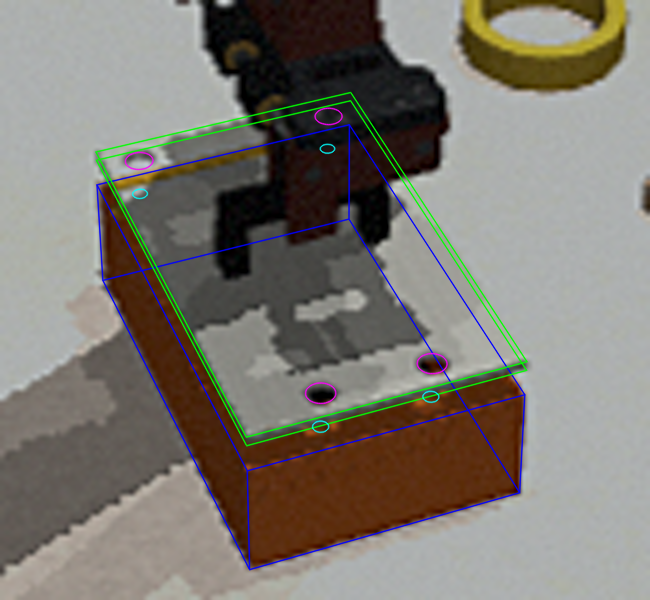

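View pics/ov_scene12.png

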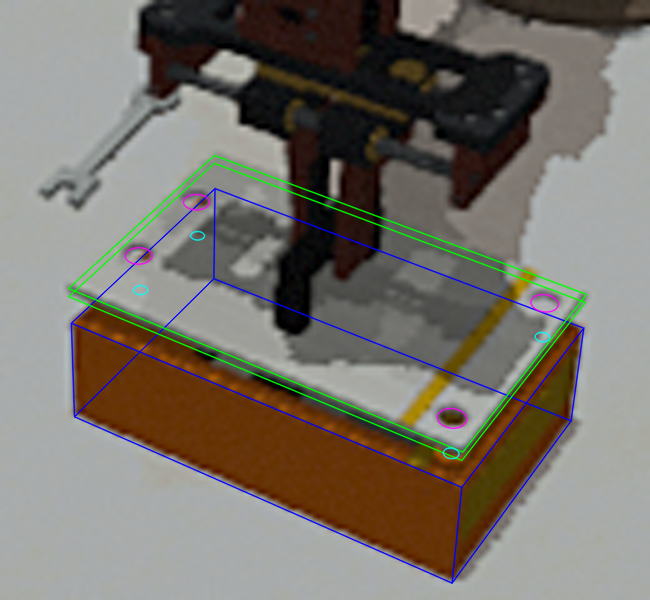

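View pics/ov_wrist12.png

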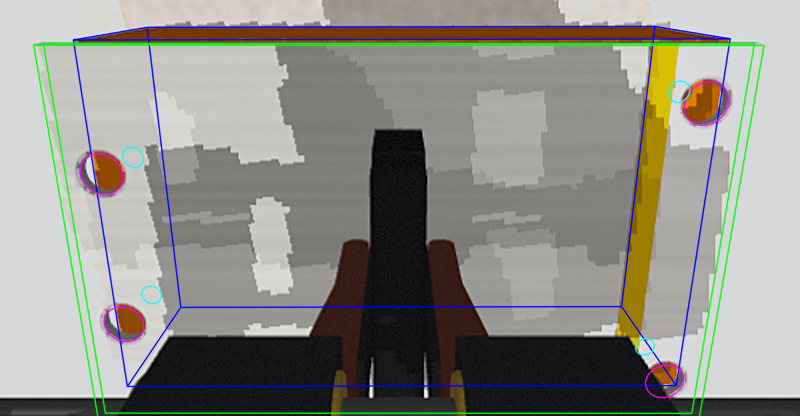

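Overlays in all three views match the box and cover outlines. About 1 mm is left along y, so I'll nudge and settle.

Call:
jog_arm:
  plan:
    - [[1,0,0],[0,0,0],1]
    - [[1,0,0],[0,0,0],1]
    - [[1,0,0],[0,0,0],1]
    - [[1,0,0],[0,0,0],1]
    - [[1,0,0],[0,0,0],1]
    - [[1,0,0],[0,0,0],1]
    - [[1,0,0],[0,0,0],1]
    - [[1,0,0],[0,0,0],1]
    - [[1,0,0],[0,0,0],1]
    - [[1,0,0],[0,0,0],1]

```text
t: 20.23
eef_pos: [0.5119, 0.0153, 0.079]
orientation: [[0.147, 0.989, 0.0], [0.989, -0.147, 0.0], [0.0, 0.0, -1.0]]
wrist_force: [0.0, -0.2, -3.2]
finger_gap: 0.0138
```

```bash
python3 - <<'E'
from h import *
o=[]
for n,b in(("side",(250,400,360,480)),("scene",(160,310,160,280))):
    im=ctrl.get_image(n);save(im,n+"13");np.savez(n+"13.npz",**{k:im[k] for k in("pixels","K","extrinsics")})
    o.append(cv2.resize(im["pixels"][b[0]:b[1],b[2]:b[3]],(400,500),interpolation=cv2.INTER_CUBIC))
cv2.imwrite("pics/c13.png",np.hstack(o)[:,:,::-1])
s=ctrl.state();R=s["orientation"];y=np.degrees(np.arctan2(R[1,0],R[0,0]));p=s["eef_pos"];print(s["t"],p,y,R[:,2].round(4),s["finger_gap"],s["wrist_force"],abs(s["joint_velocities"]).max())
from ov import T,B
t=np.radians(y);C=(p[0]+.0004*np.cos(t),p[1]+.0004*np.sin(t),t-np.pi/2)
for q in((.048,.091,0),(-.048,.091,0),(.026,-.091,0),(-.026,-.091,0)):print(((np.array(T(q,C))-T(q,B))[:2]*1000).round(2))
E
```

```text
20.3333 [0.51191679 0.01531431 0.07907762] 81.53061087139577 [ 1.e-04 -0.e+00 -1.e+00] 0.013715260809128542 [-0.19431531 -0.34712399 -3.37272535] 0.0012572593882146327
[-0.13 -0.13]
[-0.1   0.09]
[-0.54 -0.02]
[-0.52  0.1 ]
```

View pics/c13.png

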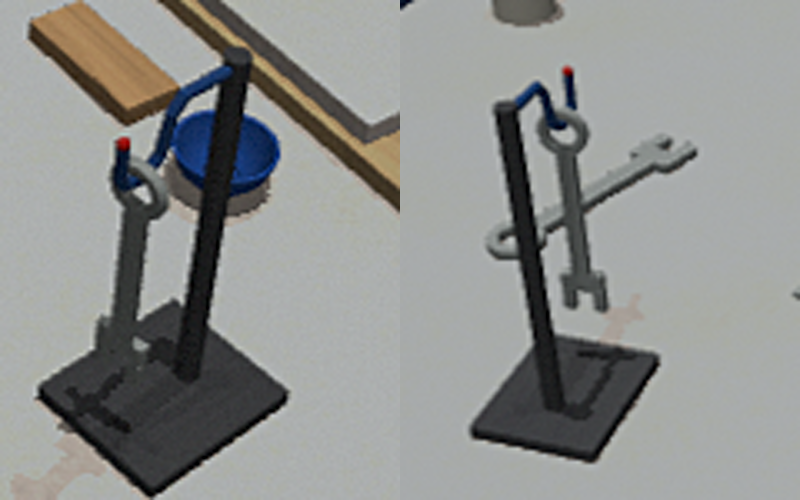

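```bash
python3 - <<'E'
from station import ctrl
print(ctrl.sign_off())
E
```

```text
the job is handed in; nothing more can be done
None
```

I hung the spanner by its eye on the hook. The cover was then gripped by its handle and held over the box, yellow end over yellow end, and I handed the job in at about 20 s. No verdict was reported.

**Last checks before handing in:**
- **Spanner:** the side and scene pictures show it hanging upright and free, with the gripper well away.
- **Cover position:** all four holes were computed within about 0.6 mm sideways of their threaded holes. The camera calibration is only good to about 2 mm. Outlines drawn over the side and wrist pictures fitted the box and cover. In the scene picture both sat about 1 pixel low, by the same amount.
- **Cover height and tilt:** the underside was about 15 mm above the rim, and the cover was under 0.5° off level.
- **Grip:** the cover was gripped (13.7 mm opening, 55 N) and the arm was still.
- **Bystanders:** the tub, tape roll and offcut were never touched. I saw them in place in the pictures but did not measure them again.

**What disagreed or failed:**
- **Tool position:** the reported tool point lies about 35 mm beyond the real grasp point, against what the data sheet says. My first grasp of the spanner therefore closed on air above it. I measured the fingertips in the two fixed cameras and corrected for the offset from then on.
- **Scene camera:** at the hook, the scene camera put the eye about 6 mm away from where the wrist camera did. A height error of about 3.5 mm would explain it, and the hook tip did pass cleanly through the eye.

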